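Load the board steriliser and start its cycle

ROBOT

A 7-joint arm with a two-finger parallel gripper is mounted at the origin on a cart in front of the work surface, level with it; the furniture and walls round the work are solid. World frame = base frame: x ahead of the robot, y to its left, z up, the work surface at z = 0. Lengths are in mm, angles in rad, forces in N, time in s.
With the tool pointing down it reaches from about 400 to 875 mm from the base axis. Payload 4.4 kg.
Tool frame: the origin (TCP) lies midway between the tips of the shut fingers; the grasp point (between the pads) lies 19 mm behind it; z points along the fingers, y is the line along which they close (so a half turn about z gives the same grasp; the last joint's range is limited). The gripper opens to 85 mm and grips with 20 to 120 N. Pads are 22 mm wide; open, the fingers measure 114 mm over their backs; the gripper's body (76 mm by 85 mm) begins 54 mm behind the grasp point. The pads swing forward as they close: fully open they stand 13 mm farther back than shut.
Start: joints at [1.114, 0.628, 0.038, 1.517, -0.027, 0.996, -0.02], TCP at [247.631, -600.996, 231.313] pointing down, gripper open.
Joint ranges: [-3.06, 3.06], [-0.37, 2.12], [-1.25, 1.32], [0.18, 2.47], [-1.1, 4.24], [0.23, 1.98], [-2.94, 2.94]. Speed limits (rad/s): [2.57, 2.57, 3.14, 3.14, 3.14, 3.14, 3.14].

INTERFACE

Orientations are given as [roll, pitch, yaw] about the fixed x, y, z axes, in that order (R = Rz(yaw) Ry(pitch) Rx(roll)).
In Python, from cell import monitor, cams, ctrl gives the robot as it stands.
- The arm moves only by the tool drive_tool, never from a script. Its argument "motion" is a list of rows, each an object with "fingers": the opening, from 0 (shut) to 1 (fully open); "linear": the shift along the tool's x, y, z in m, a list of three; "twist": the turn about the tool's z in rad. In form: [{"fingers": fingers, "linear": [x, y, z], "twist": twist}, ...]. A call has 1 to 5 rows; each row shifts and turns the commanded pose from where the row before left it, along the tool's axes as they then stand; what a row does not reach is not made up. A row lasts 1/12 s, in which the tool goes at most 41.7 mm and 7.16 degrees, less where a joint would pass 70% of its speed; a pose out of reach is approached as far as the arm can. A call with a gripper value outside its range is refused whole. The fingers move at their own pace and stop on an object; the grip force is fixed at half the most. Time passes only in rows, so rows that do not move let the fingers close. It gives the time, the measured TCP pose, the force, the opening and the grip force at its end, in the units of the state.
- monitor.read_state(): the state, without advancing time (a new reading comes with each control period).
- cams.get_image(name): name is "scene" or "top" or "wrist"; returns a dict with "color" (420x560x3 uint8, blue, green, red), "K" (3x3 intrinsics, pixels), "R" (3x3) and "t" (3): a world point X has camera coordinates R X + t. Camera axes: x right, y down, z forward; pixel columns grow to the right and rows downward; lengths in mm; the calibration is good to about 2 mm. The wrist camera is an equidistant fisheye: a pixel r from the principal point sees the ray r / f radians off the axis. A picture is of the moment at which its call begins. There is no depth.
- ctrl.finish_job(): hands the job in; it is judged then, once.
The state is a dict: "clock": time; "qpos": joint angles; "qd": joint speeds; "tau": joint torques, N m; "eef_pos": TCP position; "tool_rot": TCP orientation; "force": force on the tool from outside, world axes, zero at the start; "torque": the same for the moment, N m; "width": finger opening in mm; "gripper_force": force on a finger pad.
Only numpy, scipy, OpenCV 4.12 (cv2) and the standard library are available. Lean on these libraries where they do the work, as an engineer would, in place of code of your own. Each camera call takes 0.05 s, during which the arm holds its last target. There are 200 camera calls.

TASK

The steriliser's keeper bar hangs half across its slots: swing it out of the way and push every wooden breakfast board on the worktop fully home through a slot of its own in the front of the steriliser, then swing the keeper bar shut across the front until it clicks into its catch. Only then push the toggle on the roof all the way over to the right (towards the catch end of the unit), hold it there for about a second and let it spring back to the middle; never push the toggle to the left, and leave the bottle, cup and tumbler standing where they are.

Things in the scene. Friction and masses are not known exactly. Their poses are not given: they have to be found in the camera images.
- steriliser: fixed slate-grey low box with dark slot walls, 130 deep (x) x 260 wide (y) x 68 mm high, three slots side by side in its front; origin at the centre of its underside on the worktop; own x points into the front, away from the robot, y to the left, z up; front face at own x = -65 mm. A board that is fully home has its centre at own x = -20 mm and its tail sticks 25 mm out of the face
- slot0 (a point): middle of the lower edge of the left slot's mouth, on the front face, 30 mm above the worktop; axes as the steriliser's. A slot is 58 mm wide and 18 mm high, level, with a stop 115 mm behind the face; its side walls are rounded off over the first 8 to 13 mm
- slot1 (a point): the same for the middle slot, 84 mm to the right of slot0
- slot2 (a point): the same for the right slot, 84 mm to the right of slot1
- keeper (a joint): angle of the aluminium keeper bar (rad): 0 = shut, straight across the front; grows as its free end swings out towards the robot and on to the left, at most 2.25. It starts half open and stays where it is left; from about 1.6 the slots are clear. In the last 0.06 rad it must be pushed over a sprung bump (about 5 N at the free end) and drops into the catch; it is caught below 0.018 rad
- keeper_hinge (a point): hinge axis of the bar, 40 mm above the worktop, at the steriliser's own x = -102, y = +155 mm. Axes turn with the bar: it runs along own -y for 270 mm, is 10 mm thick (x), from 30 to 50 mm above the worktop; its outer side, pushed on to shut it, looks to own -x. Shut, its back is 7 mm in front of the tails of boards that are home
- keeper_end (a point): point of the bar 250 mm from the hinge, at mid height; on it stands a black knob 16 mm thick, its top 74 mm above the worktop. Ears 26 mm wide at both ends of the unit's front carry hinge and catch: 10 to 26 mm above the worktop, out to the steriliser's own x = -119 mm
- toggle (a joint): angle of the toggle on the roof (rad): 0 = upright in the middle; positive = leaning to the right (steriliser's -y, towards the catch end), negative = to the left; stops at +0.5 and -0.5. A spring (0.45 N m per rad, about 5 N at the tip at the stop) brings it back to 0 when let go. Over to the right counts from 0.38 up
- toggle_tip (a point): middle of the top of the black toggle paddle, 48 mm above its pivot and 120 mm above the worktop; the paddle is 26 mm wide (steriliser's x) and 10 mm thick (y); upright, it stands at the steriliser's own x = -30, y = -40 mm; the grey bezel round its foot ends 73 mm above the worktop
- board0: loose flat breakfast board of plain light wood, 140 (own x) x 52 (own y) x 12 mm (own z), about 90 g, with a small brass eyelet near one end; origin at the centre of its underside; it starts lying flat on the worktop and may go into any slot, either end first. All boards are alike; two or three are present
- board1: loose flat breakfast board of plain light wood, 140 (own x) x 52 (own y) x 12 mm (own z), about 90 g, with a small brass eyelet near one end; origin at the centre of its underside; it starts lying flat on the worktop and may go into any slot, either end first. All boards are alike; two or three are present
- board2: loose flat breakfast board of plain light wood, 140 (own x) x 52 (own y) x 12 mm (own z), about 90 g, with a small brass eyelet near one end; origin at the centre of its underside; it starts lying flat on the worktop and may go into any slot, either end first. All boards are alike; two or three are present
- baby_bottle: bystander: standing feeding bottle, 76 mm thick, 144 mm high; origin at the centre of its underside
- sippy_cup: bystander: sage cup with two handles, 81 x 130 x 98 mm; origin at the centre of its underside
- tumbler: bystander: teal glass tumbler, 77 mm thick, 106 mm high; origin at the centre of its underside
Things that resemble listed ones, but are neither listed nor needed, are in the scene too. Leave any black look-alike of the board2 alone.

How it is judged (in metres and radians):
On the way, in this order (a step that is already met when the one before it is completed fails the run):
1. every board is home in a slot (x of board0 in the frame of steriliser between -0.029 and -0.01 m and y of board0 in the frame of steriliser between -0.1 and 0.1 m and z of board0 in the frame of steriliser between 0.024 and 0.044 m and x of board1 in the frame of steriliser between -0.029 and -0.01 m and y of board1 in the frame of steriliser between -0.1 and 0.1 m and z of board1 in the frame of steriliser between 0.024 and 0.044 m and x of board2 in the frame of steriliser between -0.029 and -0.01 m and y of board2 in the frame of steriliser between -0.1 and 0.1 m and z of board2 in the frame of steriliser between 0.024 and 0.044 m), for 0.3 s.
2. the keeper bar is caught in its detent (all of step 1 and value of joint keeper below 0.018 rad), for 0.3 s.
3. the toggle is held over to the right (value of joint keeper below 0.018 rad and value of joint toggle above 0.38 rad), for 0.6 s.
4. the toggle is let go and back in the middle (value of joint toggle between -0.08 and 0.08 rad and contact force between the fingers and toggle below 0.1 N), for 0.3 s.
At the end, for the whole second after the job is handed in: each present board lies in a slot, within 9 mm of the fully home position, at rest; the keeper bar is caught (below 0.018 rad); the toggle is within 0.08 rad of the middle (all of step 2 and value of joint toggle between -0.08 and 0.08 rad and velocity of joint keeper between -0.02 and 0.02 rad/s and linear speed of each of board0, board1, board2 below 0.02 m/s); the robot touches nothing.
It fails at once if toggle pushed to the right before the keeper bar is shut (value of joint toggle above 0.3 rad and value of joint keeper above 0.06 rad).
It fails at once if toggle pushed to the left (value of joint toggle below -0.3 rad).
It fails at once if the baby_bottle is shoved more than 3 cm or tipped (distance of baby_bottle from where it was at the start of the episode above 0.03 m or angle between baby_bottle's own z axis and vertical above 0.4 rad).
It fails at once if the sippy_cup is shoved more than 3 cm or tipped (distance of sippy_cup from where it was at the start of the episode above 0.03 m or angle between sippy_cup's own z axis and vertical above 0.4 rad).
It fails at once if the tumbler is shoved more than 3 cm or tipped (distance of tumbler from where it was at the start of the episode above 0.03 m or angle between tumbler's own z axis and vertical above 0.4 rad).
Of board0, board1, board2 only 2 to 3 are there at a start; the rules pass over those that are not, and their reading is None.
At some moment in a run one of board0, board1, board2 may be knocked a few centimetres aside while the robot is not near it.
Once in a run the grip may slacken for a moment while it holds something.
It also fails if it takes over 208 s, if anything falls off the work surface, if the arm or the gripper's body presses on something with over 40 N, if the wrist force passes 120 N, or if a joint passes its speed limit or range.

## Working session

There is one attempt and no reset: what is moved stays moved. The work goes in short steps, Python scripts to look and compute and a tool call to move; the robot and the scene stay as the last step left them, time stands still between calls to the robot, and variables do not carry over. Pictures are saved under pics/ and viewed, at most 14 in all, crops included, and the job is handed in when it is done.

Besides the shell and the picture viewer there is one more tool, called after ">>>" as name(argument=value, ...) on one line, values as JSON. drive_tool: Moves the arm, as the interface text tells. Its arguments: {"type":"object","properties":{"motion":{"type":"array"}},"required":["motion"]}

```bash
mkdir -p pics; ls
cat > h.py <<'E'
import numpy as np, cv2
from cell import monitor, cams, ctrl
def snap(name, fn):
    im=cams.get_image(name); cv2.imwrite('pics/'+fn+'.png', im['color'])
    np.savez('pics/'+fn+'.npz', K=im['K'],R=im['R'],t=im['t'],color=im['color']); return im
def plane(im,uv,z):
    K,R,t=[np.asarray(im[k],float) for k in('K','R','t')]
    uv=np.atleast_2d(uv).astype(float); d=np.c_[uv,np.ones(len(uv))]@np.linalg.inv(K).T@R
    c=-R.T@t.ravel(); return c+d*((z-c[2])/d[:,2])[:,None]
def proj(im,X):
    K,R,t=[np.asarray(im[k],float) for k in('K','R','t')]
    p=(np.atleast_2d(X)@R.T+t.ravel())@K.T; return p[:,:2]/p[:,2:]
E
python3 - <<'E'
from h import *
a=snap('scene','scene0');b=snap('top','top0')
cv2.imwrite('pics/both.png',np.vstack([a['color'],b['color']])[:, :])
for i in(a,b): print(i['K'],i['R'],i['t'])
print(monitor.read_state())
E
```

```text
pics
[[404.45182081   0.         279.35985073]
 [  0.         404.45182081 216.71918131]
 [  0.           0.           1.        ]] [[-0.5086314  -0.86086565  0.01429787]
 [-0.53565776  0.30339803 -0.78804848]
 [ 0.67406592 -0.40848496 -0.61544713]] [ 318.99276906  397.77121627 1033.42933494]
[[411.37225799   0.         275.95776854]
 [  0.         411.37225799 205.80709164]
 [  0.           0.           1.        ]] [[-0.01890825 -0.99975866 -0.01118494]
 [-0.99645544  0.01976058 -0.08176838]
 [ 0.08196967  0.00959919 -0.9965886 ]] [  -3.08697636  626.54294635 1440.44972417]
{'clock': 0.1, 'qpos': array([ 1.11418172,  0.62922739,  0.03849089,  1.51825427, -0.02697493,
        0.99629756, -0.01998647]), 'qd': array([ 9.19115560e-05, -1.54169889e-03,  6.63635387e-04, -2.10518104e-03,
        3.02255849e-03, -3.12149379e-04, -2.16176741e-04]), 'tau': array([ 3.78317811e-03, -5.64529288e+01,  1.23086940e+00, -1.93969578e+01,
        1.13309413e-02,  5.51993988e-03, -3.74165296e-06]), 'eef_pos': array([ 247.40018155, -600.48361814,  230.50329523]), 'tool_rot': array([-3.13992622e+00,  6.31164126e-05,  3.90804826e-01]), 'force': array([0.65441989, 0.2203795 , 0.13492162]), 'torque': array([ 0.00609059, -0.03887629,  0.00712339]), 'gripper_force': 0.0, 'width': 85.4887905954607}
```

View each.

View pics/scene0.png

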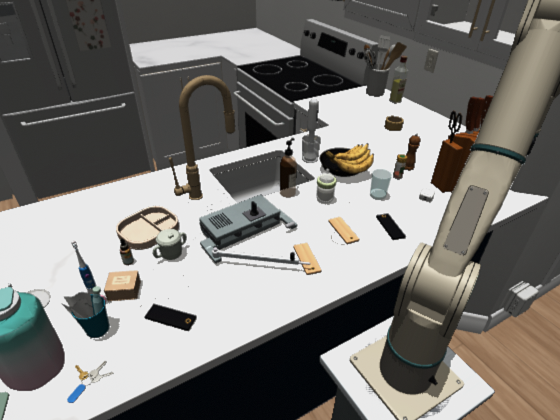

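View pics/top0.png

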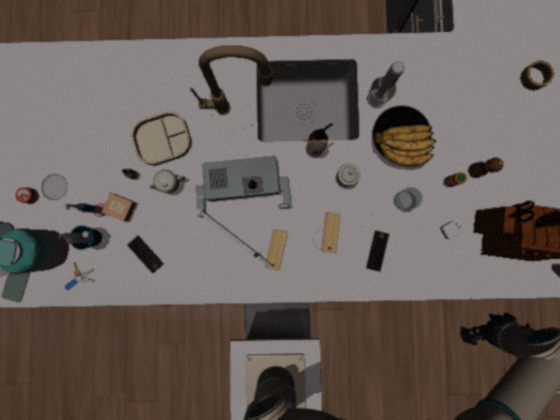

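Scene and top show two light-wood boards at top (277,250) and (331,232). The look-alikes are black slabs at (145,253) and (378,250), plus a brown box at (117,207). The steriliser is at (240,180), with the keeper running from its hinge at (200,212) to the knob at (261,255). Next: segment and take one close crop.

Run:
```python
from h import *
ims={n:dict(np.load(f'pics/{n}0.npz')) for n in('scene','top')}
roi={'scene':(280,380,205,285),'top':(255,350,200,280)}
for n,im in ims.items():
    c=im['color']; hsv=cv2.cvtColor(c,cv2.COLOR_BGR2HSV)
    m=cv2.inRange(hsv,(8,70,90),(28,255,255)); x0,x1,y0,y1=roi[n]
    mm=np.zeros_like(m); mm[y0:y1,x0:x1]=m[y0:y1,x0:x1]
    k,l,s,ce=cv2.connectedComponentsWithStats(mm)
    for i in range(1,k):
        if s[i,4]<100: continue
        p=np.argwhere(l==i)[:,::-1].astype(np.float32)
        X=plane(im,p,12)[:,:2].astype(np.float32)
        r=cv2.minAreaRect(X*1); print(n,ce[i],s[i],np.round(X.mean(0)),np.round(r[0]),np.round(r[1]),round(r[2],1))
        print(np.round(cv2.boxPoints(r)).tolist())
c=ims['top']['color'][140:280,180:400]
c=cv2.resize(c,None,fx=3.6,fy=3.6,interpolation=cv2.INTER_CUBIC); cv2.imwrite('pics/topc.png',np.clip(c*1.6,0,255).astype(np.uint8))
c=ims['scene']['color'][180:290,190:360]
cv2.imwrite('pics/scenec.png',cv2.resize(c,None,fx=4.6,fy=4.6,interpolation=cv2.INTER_CUBIC))
```

```text
scene [343.41483516 229.7967033 ] [329 217  30  26 364] [ 521. -206.] [ 524. -206.] [ 53. 140.] 81.9
[[451.0, -223.0], [589.0, -242.0], [597.0, -190.0], [458.0, -170.0]]
scene [306.80652681 258.11655012] [294 243  27  31 429] [464.  -9.] [466.  -9.] [ 51. 140.] 75.7
[[392.0, -16.0], [528.0, -51.0], [541.0, -2.0], [405.0, 33.0]]
top [330.54681648 232.0093633 ] [322 213  18  39 534] [ 530. -208.] [ 530. -209.] [ 51. 137.] 82.0
[[458.0, -224.0], [594.0, -243.0], [601.0, -193.0], [465.0, -174.0]]
top [276.21564885 248.88740458] [266 230  21  40 524] [473. -13.] [472. -12.] [ 50. 137.] 76.2
[[400.0, -20.0], [533.0, -53.0], [545.0, -4.0], [412.0, 28.0]]
```

View pics/topc.png

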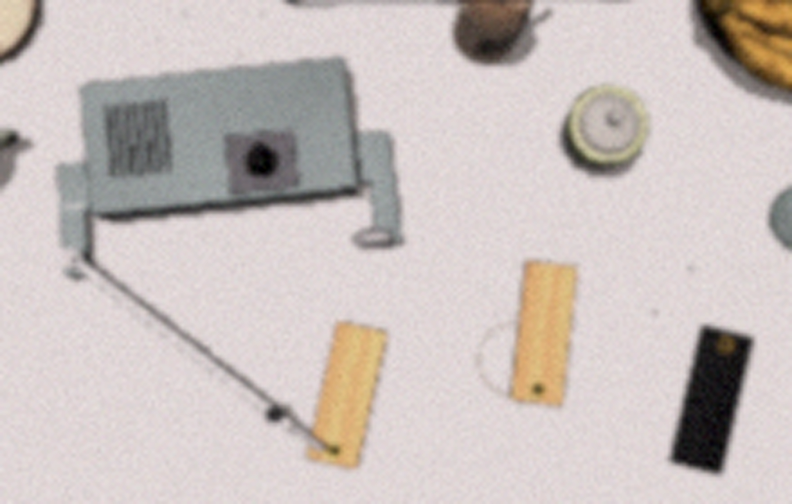

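View pics/scenec.png

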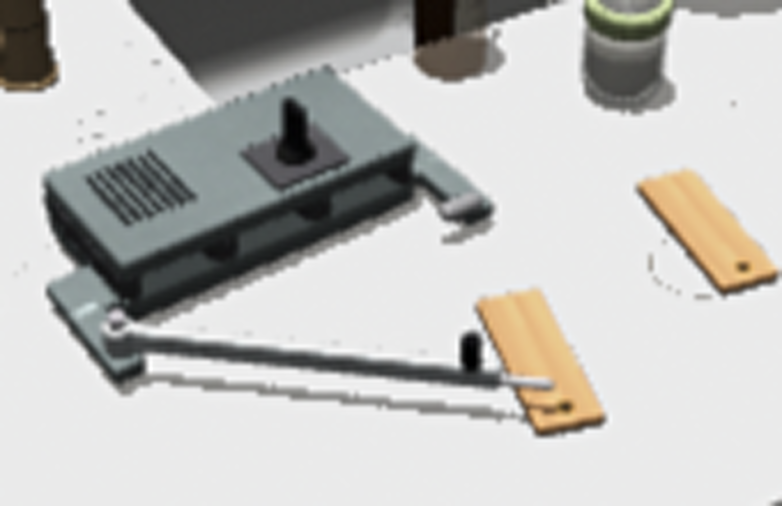

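Both views agree: two wooden boards with brass eyelets, (350,395) and (545,333) in the top crop. The black slab at (712,400) is the look-alike to leave alone. The roof corners and keeper are clear, so I'll fit the steriliser pose and keeper angle.

Run:
```python
from h import *
from scipy.optimize import least_squares
T,S=[dict(np.load(f'pics/{n}0.npz')) for n in('top','scene')]
tp=lambda l:np.array(l)/3.6+[180,140]; sp=lambda l:np.array(l)/4.6+[190,180]
M=np.array([[65,130,68],[65,-130,68],[-65,-130,68],[-65,130,68],[-30,-40,120]])
obs=[(T,tp([(82,86),(345,58),(357,190),(103,214),(262,155)])),(S,sp([(43,180),(330,68),(412,147),(128,272),(292,100)]))]
def W(p,X):
    c,s=np.cos(p[2]),np.sin(p[2]);X=np.atleast_2d(X); return np.c_[p[0]+c*X[:,0]-s*X[:,1],p[1]+s*X[:,0]+c*X[:,1],X[:,2]]
for o in (obs[:1],obs[1:],obs):
    f=lambda p:np.concatenate([(proj(i,W(p,M))-u).ravel() for i,u in o])
    r=least_squares(f,[650,80,0.1],loss='soft_l1',x_scale=[100,100,.1]); print(r.x,np.abs(r.fun).max())
p=r.x; np.save('ster.npy',p)
print('hinge',W(p,[-102,155,40]))
# knob: top at z74
k=[plane(T,tp([(277,410)]),70)[0],plane(S,sp([(470,338)]),73)[0]]; print(k)
h=W(p,[-102,155,40])[0]
for q in k:
    d=q-h; a=np.arctan2(d[1],d[0])-p[2]; print(np.hypot(*d[:2]),a, -(a+np.pi/2))
for th in(0,.5,.8,1.2,1.6,1.9,2.25):
    print(th,np.round(W(p,[-102-np.sin(th)*250,155-np.cos(th)*250,40])[0]))
for n,q,z in(('cup',(165,181),60),('bottle',(348,175),100),('tumb',(404,200),70)): print(n,plane(T,[q],z))
for i in range(3): print(W(p,[-65,84-84*i,30]))
```

```text
[7.22565258e+02 1.03173583e+02 8.29546634e-02] 2.7665024122806585
[7.14448105e+02 1.08528495e+02 9.68995603e-02] 1.7744187376918603
[7.21316761e+02 1.04608502e+02 8.74735057e-02] 3.078045116478023
hinge [[606.16563519 250.10495662  40.        ]]
[array([458.8215691 ,  52.58108167,  70.        ]), array([452.41778825,  57.72037742,  73.        ])]
246.42636828868126 -2.2991775791799824 0.7283812523850859
246.27266749095682 -2.3325040370185555 0.7617077102236589
0 [628.   1.  40.]
0.5 [506.  21.  40.]
0.8 [443.  61.  40.]
1.2 [382. 140.  40.]
1.6 [357. 236.  40.]
1.9 [363. 310.  40.]
2.25 [399. 390.  40.]
cup [[718.55979649 371.99333414  60.        ]]
bottle [[ 720.37368947 -262.59758971  100.        ]]
tumb [[ 634.04866225 -457.41477033   70.        ]]
[[649.2268723  182.60880962  30.        ]]
[[656.56527997  98.92997256  30.        ]]
[[663.90368765  15.25113549  30.        ]]
```

>>> drive_tool(motion=[{"fingers":0,"linear":[0,0,0],"twist":0.101},{"fingers":0,"linear":[0,0,0],"twist":0.101},{"fingers":0,"linear":[0,0,0],"twist":0.101},{"fingers":0,"linear":[0.02,-0.033,0],"twist":0},{"fingers":0,"linear":[0.02,-0.033,0],"twist":0}])

```text
clock: 0.52
eef_pos: [279.9, -532.4, 230.4]
tool_rot: [3.141, 0.002, 0.083]
force: [1.4, 1.1, 0.2]
width: 25.7
gripper_force: 0.0
```

>>> drive_tool(motion=[{"fingers":0,"linear":[0.022,-0.034,0],"twist":0},{"fingers":0,"linear":[0.022,-0.034,0],"twist":0},{"fingers":0,"linear":[0.022,-0.034,0],"twist":0},{"fingers":0,"linear":[0.022,-0.034,0],"twist":0},{"fingers":0,"linear":[0.022,-0.034,0],"twist":0}])

```text
clock: 0.93
eef_pos: [376.7, -350.7, 231.1]
tool_rot: [-3.141, 0.0, 0.088]
force: [1.0, 0.9, 0.4]
width: 0.0
gripper_force: 0.0
```

>>> drive_tool(motion=[{"fingers":0,"linear":[0.022,-0.034,0],"twist":0},{"fingers":0,"linear":[0.022,-0.034,0],"twist":0},{"fingers":0,"linear":[0.022,-0.034,0],"twist":0},{"fingers":0,"linear":[0.022,-0.034,0],"twist":0},{"fingers":0,"linear":[0.022,-0.034,0],"twist":0}])

```text
clock: 1.35
eef_pos: [471.4, -171.8, 231.2]
tool_rot: [-3.141, 0.0, 0.088]
force: [0.3, 0.1, 0.3]
width: 0.2
gripper_force: 0.0
```

```bash
cat >> h.py <<'E'
def own(X,p=None):
    p=np.load('ster.npy') if p is None else p
    X=np.atleast_2d(X).astype(float); c,s=np.cos(p[2]),np.sin(p[2]); d=X[:,:2]-p[:2]
    return np.c_[c*d[:,0]+s*d[:,1],-s*d[:,0]+c*d[:,1],X[:,2:]]
def st():
    s=monitor.read_state(); p=np.load('ster.npy')
    print('t',round(s['clock'],2),'own',np.round(own(s['eef_pos'])[0],1),'world',np.round(s['eef_pos'],1),'dyaw',round(s['tool_rot'][2]-p[2],4),'F',np.round(s['force'],1),'w',round(s['width'],1),'gf',round(s['gripper_force'],1)); return s
def rays(im,uv):  # fisheye
    K,R,t=[np.asarray(im[k],float) for k in('K','R','t')]
    q=(np.atleast_2d(uv)-[K[0,2],K[1,2]]); r=np.hypot(*q.T)+1e-9; th=r/K[0,0]
    d=np.c_[q/r[:,None]*np.sin(th)[:,None],np.cos(th)]@R; return -R.T@t.ravel(),d
def fplane(im,uv,z):
    c,d=rays(im,uv); return c+d*((z-c[2])/d[:,2])[:,None]
def fproj(im,X):
    K,R,t=[np.asarray(im[k],float) for k in('K','R','t')]
    c=np.atleast_2d(X)@R.T+t.ravel(); rr=np.hypot(c[:,0],c[:,1]); th=np.arctan2(rr,c[:,2])
    return c[:,:2]/rr[:,None]*th[:,None]*K[0,0]+[K[0,2],K[1,2]]
def boards(im,z=12,fish=True,roi=None):
    hsv=cv2.cvtColor(im['color'],cv2.COLOR_BGR2HSV); m=cv2.inRange(hsv,(8,60,80),(28,255,255))
    k,l,s,ce=cv2.connectedComponentsWithStats(m)
    for i in range(1,k):
        if s[i,4]<300: continue
        p=np.argwhere(l==i)[:,::-1].astype(np.float32)
        X=own((fplane if fish else plane)(im,p,z))[:,:2].astype(np.float32)
        r=cv2.minAreaRect(X)
        if max(r[1])>220 or min(r[1])<25: continue
        b=cv2.boxPoints(r); e=b[1]-b[0] if np.linalg.norm(b[1]-b[0])>np.linalg.norm(b[2]-b[1]) else b[2]-b[1]
        print('board px',np.round(ce[i]),s[i,4],'own c',np.round(r[0],1),'size',np.round(r[1]),'ang',round((np.arctan2(e[1],e[0])+np.pi/2)%np.pi-np.pi/2,3))
E
python3 - <<'E'
from h import *
st(); im=snap('wrist','w1'); print(im['K'],im['R'],-im['R'].T@im['t']); boards(im)
E
```

```text
t 1.35 own [-273.1 -253.5  231.2] world [ 471.4 -171.8  231.2] dyaw 0.0003 F [0.3 0.1 0.3] w 0.2 gf 0.0
[[325.1922621    0.         280.41496436]
 [  0.         325.1922621  205.1153369 ]
 [  0.           0.           1.        ]] [[ 8.78590108e-02 -9.96132913e-01  1.16353439e-04]
 [-9.58850104e-01 -8.45390056e-02  2.71034378e-01]
 [-2.69976428e-01 -2.39243778e-02 -9.62569661e-01]] [ 540.26508285 -166.5602995   372.95515732]
board px [318. 130.] 5443 own c [-220.9 -295.6] size [ 51. 138.] ang -0.23
board px [149. 165.] 4297 own c [-260.5  -96.3] size [ 51. 138.] ang -0.333
```

View pics/w1.png

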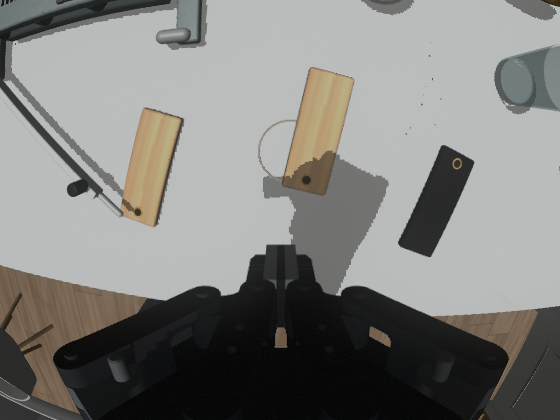

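The wrist view shows board B at (318,130), board A at (149,165), the knob at (77,188) and the black slab at (437,200). I'll move so that the steriliser is in view and refine the fit.

>>> drive_tool(motion=[{"fingers":0,"linear":[0.01,-0.04,0],"twist":0},{"fingers":0,"linear":[0.01,-0.04,0],"twist":0},{"fingers":0,"linear":[0.01,-0.04,0],"twist":0},{"fingers":0,"linear":[0.01,-0.04,0],"twist":0},{"fingers":0,"linear":[0.01,-0.04,0],"twist":0}])

```text
clock: 1.82
eef_pos: [503.1, 31.5, 231.2]
tool_rot: [3.142, 0.0, 0.088]
force: [0.4, -0.5, -0.1]
width: -0.1
gripper_force: 0.0
```

>>> drive_tool(motion=[{"fingers":0,"linear":[0.01,-0.04,0],"twist":0},{"fingers":0,"linear":[0,0,0],"twist":0}])

```text
clock: 1.98
eef_pos: [510.4, 81.3, 231.1]
tool_rot: [-3.135, -0.002, 0.101]
force: [-0.0, -0.1, 0.2]
width: -0.0
gripper_force: 0.0
```

Run:
```python
from h import *
st(); im=snap('wrist','w2'); boards(im)
```

```text
t 1.98 own [-212.1   -4.8  231.1] world [510.4  81.3 231.1] dyaw 0.0135 F [-0.  -0.1  0.2] w -0.0 gf 0.0
board px [496. 190.] 2814 own c [-220.3 -293.5] size [ 52. 138.] ang -0.231
board px [357. 214.] 4164 own c [-260.1  -94.3] size [ 51. 138.] ang -0.321
```

View pics/w2.png

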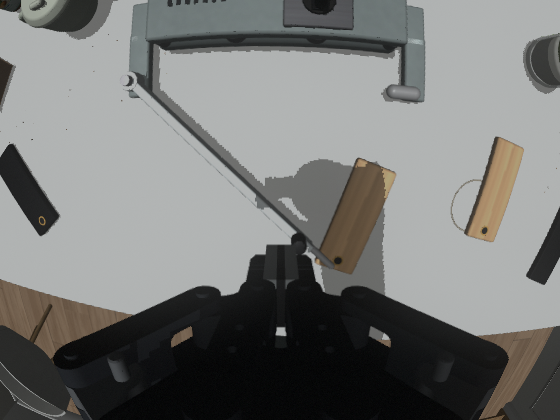

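The wrist view shows the hinge at (130,82), the knob at (299,243), the catch post at (403,92) and the roof front edge from about (152,42) to (405,41). I'll refine the pose.

Run:
```python
from h import *
im=dict(np.load('pics/w2.npz')); c=im['color']
print('hinge own z45/55',own(fplane(im,[(130,81)],45)),own(fplane(im,[(130,81)],55)))
k=own(fplane(im,[(299,240)],74))[0]; print('knob',k)
for h in ([-102,155],):
    d=k[:2]-h; print('r',np.hypot(*d),'th',np.arctan2(-d[0],-d[1]))
print('roof edge L,R',own(fplane(im,[(152,40),(405,40),(353,26),(284,24)],68)))
# model overlay
cr=c[0:130,110:450].copy()
cr=cv2.resize(cr,None,fx=2.3,fy=2.3,interpolation=cv2.INTER_CUBIC)
p=np.load('ster.npy'); co,s=np.cos(p[2]),np.sin(p[2])
W=lambda X:np.c_[p[0]+co*X[:,0]-s*X[:,1],p[1]+s*X[:,0]+co*X[:,1],X[:,2]]
def poly(X,col):
    u=(fproj(im,W(np.array(X,float)))-[110,0])*2.3; cv2.polylines(cr,[np.int32(u)],False,col,1)
lin=lambda a,b:[tuple(np.array(a)+(np.array(b)-a)*q) for q in np.linspace(0,1,15)]
poly(lin((-65,130,68),(-65,-130,68)),(0,0,255))
for y in(-156,-130,130,156): poly(lin((-119,y,26),(-60,y,26)),(0,255,0))
poly(lin((-119,-156,26),(-119,-130,26)),(0,255,0));poly(lin((-119,156,26),(-119,130,26)),(0,255,0))
for y in(84,0,-84): poly([(-65,y-29,30),(-65,y-29,48),(-65,y+29,48),(-65,y+29,30),(-65,y-29,30)],(255,255,0))
cv2.imwrite('pics/w2c.png',cr)
```

```text
hinge own z45/55 [[-99.95296469 157.52520826  45.        ]] [[-101.27690641  152.5524537    55.        ]]
knob [-262.45908949  -23.84072414   74.        ]
r 240.27301973064277 th 0.7312758726017318
roof edge L,R [[ -63.21035055  122.67239339   68.        ]
 [ -60.7475856  -123.31260564   68.        ]
 [ -52.5426518   -70.86065959   68.        ]
 [ -54.18248611   -5.8873925    68.        ]]
```

View pics/w2c.png

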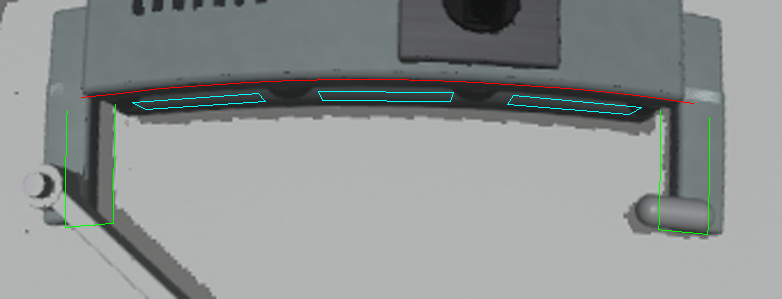

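The overlay agrees within about 2 mm. Now swinging the bar: descend on its inner side and push along the arc.

>>> drive_tool(motion=[{"fingers":0,"linear":[0.02,0,0.03],"twist":0},{"fingers":0,"linear":[0,0,0.041],"twist":0},{"fingers":0,"linear":[0,0,0.041],"twist":0},{"fingers":0,"linear":[0,0,0.041],"twist":0},{"fingers":0,"linear":[0,0,0.041],"twist":0}])

```text
clock: 2.45
eef_pos: [529.6, 70.4, 35.7]
tool_rot: [3.141, -0.0, 0.086]
force: [0.4, 0.4, -0.3]
width: 0.1
gripper_force: 0.0
```

>>> drive_tool(motion=[{"fingers":0,"linear":[0,0,0.011],"twist":0},{"fingers":0,"linear":[0,0,0],"twist":0},{"fingers":0,"linear":[-0.012,-0.004,0],"twist":0},{"fingers":0,"linear":[-0.012,-0.004,0],"twist":0}])

```text
clock: 2.78
eef_pos: [507.0, 77.4, 28.2]
tool_rot: [3.141, -0.004, 0.086]
force: [-0.8, -0.0, 1.0]
width: -0.3
gripper_force: 0.0
```

```bash
python3 -c "
from h import *
st()"
```

```text
t 2.78 own [-215.9   -8.4   28.2] world [507.   77.4  28.2] dyaw -0.0014 F [-0.8 -0.   1. ] w -0.3 gf 0.0
```

>>> drive_tool(motion=[{"fingers":0,"linear":[-0.012,-0.0145,0],"twist":0},{"fingers":0,"linear":[-0.012,-0.0145,0],"twist":0},{"fingers":0,"linear":[-0.012,-0.0145,0],"twist":0},{"fingers":0,"linear":[-0.0085,-0.0135,0],"twist":0},{"fingers":0,"linear":[-0.0085,-0.0135,0],"twist":0}])

```text
clock: 3.2
eef_pos: [447.8, 144.3, 29.1]
tool_rot: [-3.14, -0.005, 0.087]
force: [-0.3, 0.0, -0.5]
width: 0.1
gripper_force: 0.2
```

>>> drive_tool(motion=[{"fingers":0,"linear":[-0.0085,-0.0135,0],"twist":0},{"fingers":0,"linear":[-0.0045,-0.015,0],"twist":0},{"fingers":0,"linear":[-0.0045,-0.015,0],"twist":0},{"fingers":0,"linear":[-0.0045,-0.015,0],"twist":0},{"fingers":0,"linear":[-0.001,-0.016,0],"twist":0}])

```text
clock: 3.62
eef_pos: [418.8, 215.0, 28.9]
tool_rot: [-3.139, -0.002, 0.087]
force: [-0.3, -0.8, -0.6]
width: -0.1
gripper_force: 0.2
```

>>> drive_tool(motion=[{"fingers":0,"linear":[-0.001,-0.016,0],"twist":0},{"fingers":0,"linear":[-0.001,-0.016,0],"twist":0},{"fingers":0,"linear":[0.003,-0.0155,0],"twist":0},{"fingers":0,"linear":[0.003,-0.0155,0],"twist":0},{"fingers":0,"linear":[0.003,-0.0155,0],"twist":0}])

```text
clock: 4.03
eef_pos: [419.7, 294.4, 29.2]
tool_rot: [-3.138, -0.003, 0.087]
force: [0.8, -0.3, 0.3]
width: -0.0
gripper_force: 0.2
```

Run:
```python
from h import *
st(); im=snap('top','top2'); boards(im,12,False)
c=im['color'][130:290,150:390]
cv2.imwrite('pics/top2c.png',np.clip(cv2.resize(c,None,fx=3.3,fy=3.3)*1.5,0,255).astype(np.uint8))
```

```text
t 4.03 own [-283.9  215.5   29.2] world [419.7 294.4  29.2] dyaw -0.0 F [ 0.8 -0.3  0.3] w -0.0 gf 0.2
board px [408. 144.] 1523 own c [  64.6 -609.4] size [193. 140.] ang 1.546
board px [117. 207.] 520 own c [-44.2 462.1] size [90. 79.] ang 1.089
board px [331. 232.] 562 own c [-218.4 -295.1] size [ 52. 139.] ang -0.223
board px [276. 249.] 554 own c [-258.2  -94.4] size [ 51. 138.] ang -0.331
board px [531. 411.] 470 own c [-896.8 -904.1] size [105.  60.] ang 1.469
```

View pics/top2c.png

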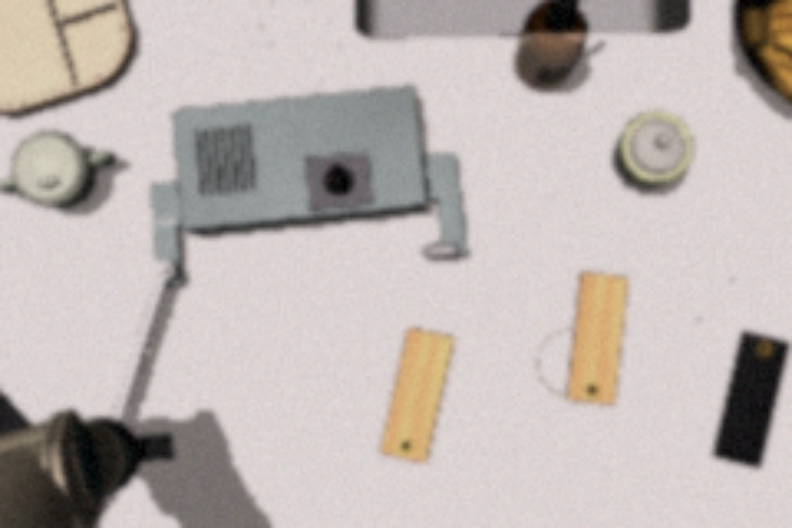

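The bar now stands at about 1.9 rad and both boards are undisturbed, at crop (417,395) and (598,338). Going to board A.

>>> drive_tool(motion=[{"fingers":0,"linear":[0,0.02,-0.04],"twist":0},{"fingers":0,"linear":[0,0.02,-0.036],"twist":0},{"fingers":1,"linear":[0,0.04,-0.01],"twist":0},{"fingers":1,"linear":[0,0.04,0],"twist":0},{"fingers":1,"linear":[0,0.04,0],"twist":0}])

```text
clock: 4.5
eef_pos: [433.6, 133.7, 112.8]
tool_rot: [-3.139, -0.005, 0.089]
force: [0.5, -1.1, 0.2]
width: 36.0
gripper_force: 0.0
```

>>> drive_tool(motion=[{"fingers":1,"linear":[0,0.04,0],"twist":0},{"fingers":1,"linear":[0,0.04,0],"twist":0},{"fingers":1,"linear":[0,0.04,0],"twist":0},{"fingers":1,"linear":[-0.007,0.02,0],"twist":0},{"fingers":1,"linear":[0,0,0],"twist":0.11}])

```text
clock: 4.92
eef_pos: [437.2, -12.1, 112.0]
tool_rot: [3.14, -0.003, -0.034]
force: [-0.5, 0.1, 0.0]
width: 85.7
gripper_force: 0.0
```

>>> drive_tool(motion=[{"fingers":1,"linear":[0,0,0],"twist":0.11},{"fingers":1,"linear":[0,0,0],"twist":0.105},{"fingers":1,"linear":[0,0,0],"twist":0}])

```text
clock: 5.17
eef_pos: [438.2, -6.1, 111.5]
tool_rot: [-3.14, -0.003, -0.241]
force: [-0.4, 0.2, 0.6]
width: 85.5
gripper_force: 0.0
```

Run:
```python
from h import *
st(); im=snap('wrist','w3'); boards(im)
```

```text
t 5.17 own [-291.7  -85.5  111.5] world [438.2  -6.1 111.5] dyaw -0.3289 F [-0.4  0.2  0.6] w 85.5 gf 0.0
board px [486.  66.] 5984 own c [-228.9 -292.1] size [ 51. 122.] ang -0.23
board px [278. 159.] 11471 own c [-260.7  -94.7] size [ 51. 137.] ang -0.336
board px [114. 392.] 1506 own c [-451.6  197.8] size [ 45. 152.] ang -1.156
```

View pics/w3.png

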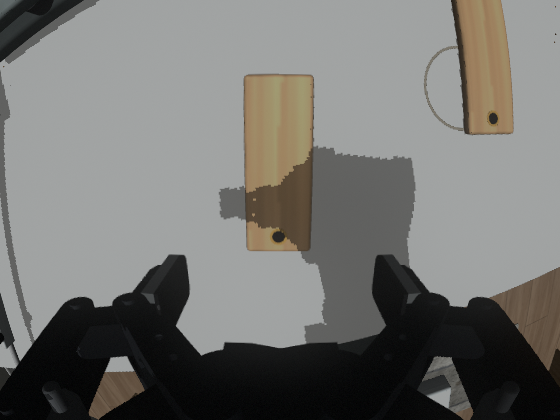

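The board is centred between the open fingers at (278,160) and aligned. Descending to grip it.

>>> drive_tool(motion=[{"fingers":1,"linear":[0,0,0.038],"twist":0},{"fingers":1,"linear":[0,0,0.038],"twist":0},{"fingers":1,"linear":[0,0,0.03],"twist":0},{"fingers":1,"linear":[0,0,0.0085],"twist":0},{"fingers":0.3,"linear":[0,0,0],"twist":0}])

```text
clock: 5.63
eef_pos: [436.9, -1.3, 22.2]
tool_rot: [-3.132, 0.006, -0.234]
force: [0.4, -0.3, 0.1]
width: 75.4
gripper_force: 0.0
```

>>> drive_tool(motion=[{"fingers":0.3,"linear":[0,0,0],"twist":0},{"fingers":0.3,"linear":[0,0,0],"twist":0},{"fingers":0.3,"linear":[0,0,0],"twist":0}])

```text
clock: 5.88
eef_pos: [438.2, -1.4, 24.0]
tool_rot: [-3.131, 0.003, -0.236]
force: [1.1, 0.0, 0.5]
width: 38.8
gripper_force: 0.0
```

```bash
python3 -c "
from h import *
st()"
```

```text
t 5.88 own [-291.3  -80.9   24. ] world [438.2  -1.4  24. ] dyaw -0.3231 F [1.1 0.  0.5] w 38.8 gf 0.0
```

```bash
python3 -c "
from h import *
print(np.round(st()['qpos'],3))"
```

```text
t 5.88 own [-291.3  -80.9   24. ] world [438.2  -1.4  24. ] dyaw -0.3231 F [1.1 0.  0.5] w 38.8 gf 0.0
[-0.223  0.756  0.253  2.247 -0.878  0.239 -0.98 ]
```

The wrist joint is at its limit that close to the base, so I'll grip nearer the board's middle and re-grip later.

>>> drive_tool(motion=[{"fingers":1,"linear":[0,0,-0.03],"twist":0},{"fingers":1,"linear":[0.017,0.0015,-0.01],"twist":0.008},{"fingers":1,"linear":[0.017,0.0015,0],"twist":0},{"fingers":1,"linear":[0,0,0],"twist":0},{"fingers":1,"linear":[0,0,0],"twist":0}])

```text
clock: 6.3
eef_pos: [470.7, -13.0, 63.6]
tool_rot: [-3.132, 0.003, -0.244]
force: [-0.0, 0.3, -0.4]
width: 85.4
gripper_force: 0.0
```

```bash
python3 -c "
from h import *
print(np.round(st()['qpos'],3)); im=snap('wrist','w4'); boards(im)"
```

```text
t 6.3 own [-259.9  -95.2   63.6] world [470.7 -13.   63.6] dyaw -0.3314 F [-0.   0.3 -0.4] w 85.4 gf 0.0
[-0.319  0.72   0.444  2.151 -0.771  0.434 -1.068]
board px [522.  90.] 8665 own c [-221.  -293.5] size [ 52. 137.] ang -0.231
board px [280. 213.] 15486 own c [-260.5  -94.9] size [ 50. 138.] ang -0.331
board px [547. 346.] 1049 own c [-492.5 -328.4] size [120.  40.] ang 0.513
```

>>> drive_tool(motion=[{"fingers":1,"linear":[0,0,0.03],"twist":0},{"fingers":1,"linear":[0,0,0.025],"twist":0},{"fingers":1,"linear":[0,0,0.011],"twist":0},{"fingers":1,"linear":[0,0,0],"twist":0},{"fingers":1,"linear":[0,0,0],"twist":0}])

```text
clock: 6.77
eef_pos: [468.2, -12.2, -3.5]
tool_rot: [-3.132, 0.007, -0.245]
force: [0.9, 0.4, 0.7]
width: 85.5
gripper_force: 0.0
```

```bash
python3 -c "
from h import *
print(np.round(st()['qpos'],3))"
```

```text
t 6.77 own [-262.3  -94.2   -3.5] world [468.2 -12.2  -3.5] dyaw -0.3327 F [0.9 0.4 0.7] w 85.5 gf 0.0
[-0.207  0.832  0.272  2.167 -0.913  0.267 -0.941]
```

Reached. Closing the grip, then a small lift.

>>> drive_tool(motion=[{"fingers":0.4,"linear":[0,0,0],"twist":0},{"fingers":0.4,"linear":[0,0,0],"twist":0},{"fingers":0.4,"linear":[0,0,0],"twist":0},{"fingers":0.4,"linear":[0,0,0],"twist":0},{"fingers":0.4,"linear":[0,0,0],"twist":0}])

```text
clock: 7.18
eef_pos: [470.1, -12.2, -2.1]
tool_rot: [-3.132, 0.003, -0.244]
force: [-1.0, -0.2, 7.9]
width: 50.1
gripper_force: 62.2
```

>>> drive_tool(motion=[{"fingers":0.4,"linear":[0,0,-0.01],"twist":0},{"fingers":0.4,"linear":[0,0,-0.015],"twist":0},{"fingers":0.4,"linear":[0,0,0],"twist":0}])

```text
clock: 7.43
eef_pos: [470.8, -12.6, 23.7]
tool_rot: [-3.132, 0.001, -0.244]
force: [-0.6, -0.0, -1.0]
width: 50.6
gripper_force: 63.3
```

```bash
python3 -c "
from h import *
print(np.round(st()['qpos'],3))"
```

```text
t 7.43 own [-259.8  -94.8   23.7] world [470.8 -12.6  23.7] dyaw -0.3317 F [-0.6 -0.  -1. ] w 50.6 gf 63.3
[-0.26   0.787  0.352  2.163 -0.872  0.337 -0.978]
```

>>> drive_tool(motion=[{"fingers":0.4,"linear":[0,0,-0.01],"twist":-0.111},{"fingers":0.4,"linear":[0,0,0],"twist":-0.111},{"fingers":0.4,"linear":[0,0,0],"twist":-0.11},{"fingers":0.4,"linear":[0.015,-0.036,0],"twist":0},{"fingers":0.4,"linear":[0.015,-0.036,0],"twist":0}])

```text
clock: 7.85
eef_pos: [493.8, 58.9, 32.6]
tool_rot: [-3.133, 0.001, 0.079]
force: [1.2, 0.4, -1.4]
width: 50.5
gripper_force: 63.2
```

>>> drive_tool(motion=[{"fingers":0.4,"linear":[0.015,-0.036,0],"twist":0},{"fingers":0.4,"linear":[0.015,-0.036,0],"twist":0},{"fingers":0.4,"linear":[0.015,-0.036,0],"twist":0},{"fingers":0.4,"linear":[0,0,0],"twist":0}])

```text
clock: 8.18
eef_pos: [530.1, 185.1, 32.7]
tool_rot: [-3.124, -0.002, 0.101]
force: [0.6, 0.8, -1.7]
width: 50.2
gripper_force: 63.2
```

```bash
python3 -c "
from h import *
print(np.round(st()['qpos'],3))
im=snap('wrist','w5'); boards(im,48)
boards(im)
cv2.imwrite('pics/w5s.png',im['color'][:,60:500])"
```

```text
t 8.18 own [-183.5   96.9   32.7] world [530.1 185.1  32.7] dyaw 0.0132 F [ 0.6  0.8 -1.7] w 50.2 gf 63.2
[-0.661  0.848  0.455  1.923 -0.736  0.539 -1.159]
board px [280. 226.] 26346 own c [-169.   96.] size [108.  50.] ang 0.013
board px [280. 226.] 26346 own c [-184.5   96.4] size [139.  64.] ang 0.013
```

View pics/w5s.png

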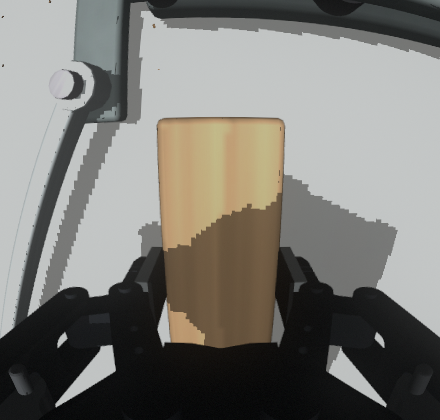

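The board is held square between the fingers with the hinge at (65,85) in the crop. Letting it settle, then setting it down for a tail re-grip.

>>> drive_tool(motion=[{"fingers":0.4,"linear":[0,0,0],"twist":0},{"fingers":0.4,"linear":[0,0,0.02],"twist":0},{"fingers":0.4,"linear":[0,0,0.013],"twist":0},{"fingers":0.4,"linear":[0,0,0],"twist":0},{"fingers":0.4,"linear":[0,0,0],"twist":0}])

```text
clock: 8.65
eef_pos: [528.1, 171.6, 0.2]
tool_rot: [-3.132, 0.003, 0.085]
force: [-0.1, -0.6, -1.0]
width: 50.6
gripper_force: 63.2
```

```bash
python3 -c "
from h import *
print(np.round(st()['qpos'],3))"
```

```text
t 8.65 own [-186.7   83.6    0.2] world [5.281e+02 1.716e+02 2.000e-01] dyaw -0.0028 F [-0.1 -0.6 -1. ] w 50.6 gf 63.2
[-0.615  0.894  0.408  1.938 -0.773  0.474 -1.122]
```

>>> drive_tool(motion=[{"fingers":0.8,"linear":[0,0,0.001],"twist":0},{"fingers":0.8,"linear":[0,0,0],"twist":0},{"fingers":0.8,"linear":[-0.017,0,0],"twist":0},{"fingers":0.8,"linear":[-0.017,0,0],"twist":0},{"fingers":0.8,"linear":[0,0,0],"twist":0}])

```text
clock: 9.07
eef_pos: [490.8, 170.3, -0.1]
tool_rot: [-3.131, 0.006, 0.087]
force: [-1.2, -0.3, 0.3]
width: 68.7
gripper_force: 0.0
```

>>> drive_tool(motion=[{"fingers":0.4,"linear":[0,0,0],"twist":0},{"fingers":0.4,"linear":[0,0,0],"twist":0},{"fingers":0.4,"linear":[0,0,0],"twist":0},{"fingers":0.4,"linear":[0,0,0],"twist":0},{"fingers":0.4,"linear":[0,0,0],"twist":0}])

```text
clock: 9.48
eef_pos: [495.8, 170.6, 0.5]
tool_rot: [-3.131, 0.0, 0.087]
force: [-2.3, -0.6, 8.9]
width: 50.2
gripper_force: 61.8
```

>>> drive_tool(motion=[{"fingers":0.4,"linear":[0,0,-0.015],"twist":0},{"fingers":0.4,"linear":[0,0,-0.018],"twist":0},{"fingers":0.4,"linear":[0,0,0],"twist":0},{"fingers":0.4,"linear":[0,0,0],"twist":0}])

```text
clock: 9.82
eef_pos: [496.6, 170.6, 33.3]
tool_rot: [-3.131, -0.002, 0.088]
force: [0.2, 0.3, -0.8]
width: 50.0
gripper_force: 63.2
```

```bash
python3 -c "
from h import *
print(np.round(st()['qpos'],3))
im=snap('wrist','w6'); boards(im,46); s=snap('scene','s6'); a=s['color'][200:290,190:310]
b=cv2.resize(a,None,fx=4,fy=4,interpolation=cv2.INTER_CUBIC); w=im['color'][:360,130:440]
cv2.imwrite('pics/w6s.png',np.hstack([b,w]))"
```

```text
t 9.82 own [-218.1   85.4   33.3] world [496.6 170.6  33.3] dyaw 0.0002 F [ 0.2  0.3 -0.8] w 50.0 gf 63.2
[-0.654  0.814  0.429  2.021 -0.765  0.467 -1.126]
board px [281. 180.] 34433 own c [-185.1   84.1] size [ 50. 135.] ang -0.012
```

View pics/w6s.png

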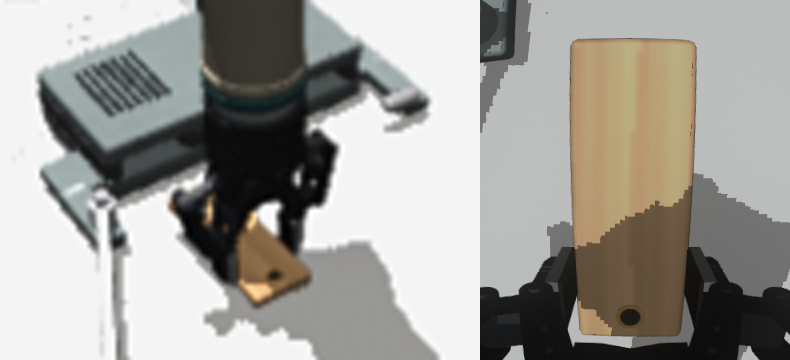

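Grip is good: the eyelet tail is visible behind the fingers and the board is straight. I'll raise it 2 mm and start inserting while watching the force.

>>> drive_tool(motion=[{"fingers":0.4,"linear":[0,0,-0.002],"twist":-0.01},{"fingers":0.4,"linear":[0.02,0,0],"twist":0},{"fingers":0.4,"linear":[0.02,0,0],"twist":0},{"fingers":0.4,"linear":[0.015,0,0],"twist":0},{"fingers":0.4,"linear":[0.008,0,0],"twist":0}])

```text
clock: 10.33
eef_pos: [559.5, 176.3, 33.9]
tool_rot: [-3.132, -0.0, 0.098]
force: [0.7, -0.3, -1.5]
width: 50.5
gripper_force: 63.2
```

>>> drive_tool(motion=[{"fingers":0.4,"linear":[0.006,0,0],"twist":0},{"fingers":0.4,"linear":[0.006,0,0],"twist":0},{"fingers":0.4,"linear":[0,0,0],"twist":0}])

```text
clock: 10.58
eef_pos: [569.9, 177.5, 34.1]
tool_rot: [-3.132, 0.001, 0.097]
force: [0.2, -0.7, -0.9]
width: 50.0
gripper_force: 63.2
```

```bash
python3 -c "
from h import *
print(np.round(st()['qpos'],3))
im=snap('wrist','w7'); boards(im,46)"
```

```text
t 10.58 own [-144.4   85.8   34.1] world [569.9 177.5  34.1] dyaw 0.0099 F [ 0.2 -0.7 -0.9] w 50.0 gf 63.2
[-0.64   0.885  0.493  1.819 -0.703  0.62  -1.183]
board px [281. 204.] 28800 own c [-121.1   84.9] size [ 50. 117.] ang -0.0
```

It is 24 mm into the slot with no contact force. Continuing.

>>> drive_tool(motion=[{"fingers":0.4,"linear":[0.012,0,0],"twist":0},{"fingers":0.4,"linear":[0.012,0,0],"twist":0},{"fingers":0.4,"linear":[0.012,0,0],"twist":0},{"fingers":0.4,"linear":[0.012,0,0],"twist":0},{"fingers":0.4,"linear":[0.01,0,0],"twist":0}])

```text
clock: 11.05
eef_pos: [626.9, 183.3, 34.2]
tool_rot: [-3.131, 0.002, 0.097]
force: [-0.1, 0.6, -1.3]
width: 50.1
gripper_force: 63.2
```

>>> drive_tool(motion=[{"fingers":0.4,"linear":[0,0,0],"twist":0},{"fingers":0.4,"linear":[0,0,0.002],"twist":0},{"fingers":0.75,"linear":[0,0,0],"twist":0},{"fingers":0.75,"linear":[0,0,0],"twist":0},{"fingers":0.75,"linear":[0,0,0],"twist":0}])

```text
clock: 11.47
eef_pos: [626.5, 183.3, 32.4]
tool_rot: [-3.131, 0.002, 0.097]
force: [-0.3, 0.1, -0.2]
width: 63.9
gripper_force: 0.0
```

```bash
python3 -c "
from h import *
print(np.round(st()['qpos'],3))
im=snap('wrist','w8'); boards(im,45)"
```

```text
t 11.47 own [-87.6  86.6  32.4] world [626.5 183.3  32.4] dyaw 0.0098 F [-0.3  0.1 -0.2] w 63.9 gf 0.0
[-0.616  0.948  0.522  1.654 -0.673  0.728 -1.229]
board px [281. 285.] 9694 own c [-95.9  85.5] size [49. 51.] ang -0.0
```

>>> drive_tool(motion=[{"fingers":0.75,"linear":[-0.03,0,0],"twist":0.01},{"fingers":0.75,"linear":[-0.032,0,0.004],"twist":0},{"fingers":0,"linear":[0,0,0],"twist":0},{"fingers":0,"linear":[0,0,0],"twist":0},{"fingers":0,"linear":[0,0,0],"twist":0}])

```text
clock: 11.93
eef_pos: [566.2, 177.8, 28.9]
tool_rot: [-3.131, -0.0, 0.087]
force: [0.4, 0.6, 0.3]
width: 28.2
gripper_force: 0.0
```

>>> drive_tool(motion=[{"fingers":0,"linear":[0,0,0],"twist":0},{"fingers":0,"linear":[0.01,0,0],"twist":0},{"fingers":0,"linear":[0.01,0,0],"twist":0},{"fingers":0,"linear":[0.01,0,0],"twist":0},{"fingers":0,"linear":[0.008,0,0],"twist":0}])

```text
clock: 12.35
eef_pos: [605.0, 180.9, 28.5]
tool_rot: [-3.132, 0.0, 0.088]
force: [0.4, -0.2, 0.7]
width: 0.2
gripper_force: 0.4
```

```bash
python3 -c "
from h import *
st()"
```

```text
t 12.35 own [-109.2   86.1   28.5] world [605.  180.9  28.5] dyaw 0.0 F [ 0.4 -0.2  0.7] w 0.2 gf 0.4
```

>>> drive_tool(motion=[{"fingers":0,"linear":[0.004,0,0],"twist":0},{"fingers":0,"linear":[0.003,0,0],"twist":0},{"fingers":0,"linear":[0.002,0,0],"twist":0},{"fingers":0,"linear":[0,0,0],"twist":0}])

```text
clock: 12.68
eef_pos: [612.5, 181.6, 28.3]
tool_rot: [-3.131, 0.001, 0.087]
force: [0.2, -0.3, 0.1]
width: -0.1
gripper_force: 0.0
```

>>> drive_tool(motion=[{"fingers":0,"linear":[0.002,0,0],"twist":0},{"fingers":0,"linear":[0.001,0,0],"twist":0},{"fingers":0,"linear":[0,0,0],"twist":0}])

```text
clock: 12.93
eef_pos: [614.6, 181.9, 28.2]
tool_rot: [-3.131, 0.003, 0.087]
force: [-2.9, -0.1, 0.3]
width: -0.2
gripper_force: 0.8
```

```bash
python3 -c "
from h import *
st();im=snap('wrist','w9'); boards(im,45)"
```

```text
t 12.93 own [-99.5  86.3  28.2] world [614.6 181.9  28.2] dyaw -0.0001 F [-2.9 -0.1  0.3] w -0.2 gf 0.8
```

>>> drive_tool(motion=[{"fingers":0,"linear":[0.001,0,0],"twist":0},{"fingers":0,"linear":[0.001,0,0],"twist":0},{"fingers":0,"linear":[0,0,0],"twist":0},{"fingers":0,"linear":[0,0,0],"twist":0}])

```text
clock: 13.32
eef_pos: [614.7, 182.0, 28.1]
tool_rot: [-3.131, 0.007, 0.088]
force: [-7.3, -0.9, 3.8]
width: 0.3
gripper_force: 3.3
```

Board A is against its stop (7 N). On to board B.

>>> drive_tool(motion=[{"fingers":0,"linear":[-0.025,0,0],"twist":0},{"fingers":0,"linear":[-0.025,0,-0.02],"twist":0},{"fingers":0,"linear":[0,0,-0.04],"twist":0},{"fingers":1,"linear":[-0.01,0.037,-0.01],"twist":0},{"fingers":1,"linear":[-0.01,0.037,-0.01],"twist":0}])

```text
clock: 13.73
eef_pos: [555.9, 103.8, 109.6]
tool_rot: [-3.13, -0.004, 0.094]
force: [0.9, -1.8, -0.3]
width: 23.0
gripper_force: 0.0
```

>>> drive_tool(motion=[{"fingers":1,"linear":[-0.01,0.038,0],"twist":0},{"fingers":1,"linear":[-0.01,0.038,0],"twist":0},{"fingers":1,"linear":[-0.01,0.038,0],"twist":0},{"fingers":1,"linear":[-0.01,0.038,0],"twist":0},{"fingers":1,"linear":[-0.01,0.038,0],"twist":0}])

```text
clock: 14.15
eef_pos: [521.3, -94.3, 106.2]
tool_rot: [-3.132, -0.001, 0.087]
force: [-0.1, -0.9, 0.7]
width: 83.7
gripper_force: 0.0
```

>>> drive_tool(motion=[{"fingers":1,"linear":[-0.01,0.038,0],"twist":0},{"fingers":1,"linear":[-0.01,0.038,0],"twist":0},{"fingers":1,"linear":[-0.01,0.032,0],"twist":0},{"fingers":1,"linear":[0,0,0],"twist":0.115},{"fingers":1,"linear":[0,0,0],"twist":0.115}])

```text
clock: 14.57
eef_pos: [500.1, -207.0, 105.5]
tool_rot: [-3.134, 0.001, -0.155]
force: [-0.7, 1.1, -0.4]
width: 85.3
gripper_force: 0.0
```

>>> drive_tool(motion=[{"fingers":1,"linear":[0,0,0],"twist":0},{"fingers":1,"linear":[0,0,0],"twist":0}])

```text
clock: 14.73
eef_pos: [500.9, -202.6, 104.8]
tool_rot: [-3.133, 0.003, -0.139]
force: [0.2, -0.5, -0.1]
width: 85.2
gripper_force: 0.0
```

```bash
python3 -c "
from h import *
st();im=snap('wrist','w10'); boards(im,12); im=snap('top','t10'); boards(im,45,False)"
```

```text
t 14.73 own [-246.4 -286.8  104.8] world [ 500.9 -202.6  104.8] dyaw -0.2269 F [ 0.2 -0.5 -0.1] w 85.2 gf 0.0
board px [285. 166.] 12107 own c [-220.8 -296.2] size [ 51. 137.] ang -0.23
board px [547. 347.] 786 own c [-504.9 -586.5] size [107.  45.] ang 0.618
board px [105. 404.] 652 own c [-447.8   -7.2] size [ 32. 118.] ang -1.048
board px [25. 22.] 738 own c [672.5 733.7] size [102. 158.] ang -0.099
board px [408. 144.] 1504 own c [  58.1 -600. ] size [185. 137.] ang 1.55
board px [117. 206.] 518 own c [-48.2 449.4] size [87. 76.] ang 1.073
```

Board B unmoved. Descending with a 3 mm lateral correction.

>>> drive_tool(motion=[{"fingers":1,"linear":[-0.008,0.003,0.03],"twist":0.003},{"fingers":1,"linear":[0,0,0.035],"twist":0},{"fingers":1,"linear":[0,0,0.03],"twist":0},{"fingers":1,"linear":[0,0,0.01],"twist":0},{"fingers":1,"linear":[0,0,0],"twist":0}])

```text
clock: 15.25
eef_pos: [490.6, -202.0, -2.2]
tool_rot: [-3.13, 0.008, -0.144]
force: [0.3, 0.2, 0.8]
width: 85.1
gripper_force: 0.0
```

>>> drive_tool(motion=[{"fingers":0.4,"linear":[0,0,0],"twist":0},{"fingers":0.4,"linear":[0,0,0],"twist":0},{"fingers":0.4,"linear":[0,0,0],"twist":0},{"fingers":0.4,"linear":[0,0,0],"twist":0},{"fingers":0.4,"linear":[0,0,0],"twist":0}])

```text
clock: 15.67
eef_pos: [493.1, -203.7, 1.8]
tool_rot: [-3.133, 0.0, -0.145]
force: [-0.5, 0.1, 5.8]
width: 50.0
gripper_force: 62.1
```

```bash
python3 -c "
from h import *
st()"
```

```text
t 15.67 own [-254.3 -287.2    1.8] world [ 493.1 -203.7    1.8] dyaw -0.2326 F [-0.5  0.1  5.8] w 50.0 gf 62.1
```

>>> drive_tool(motion=[{"fingers":0.4,"linear":[0,0,-0.02],"twist":0},{"fingers":0.4,"linear":[0,0,-0.02],"twist":0},{"fingers":0.4,"linear":[0,0,0],"twist":-0.116},{"fingers":0.4,"linear":[0,0,0],"twist":-0.116},{"fingers":0.4,"linear":[0,0,0],"twist":0}])

```text
clock: 16.08
eef_pos: [492.9, -203.7, 41.4]
tool_rot: [-3.132, -0.001, 0.09]
force: [-0.0, 0.4, -0.4]
width: 49.7
gripper_force: 62.9
```

>>> drive_tool(motion=[{"fingers":0.4,"linear":[0.005,-0.036,0],"twist":0},{"fingers":0.4,"linear":[0.005,-0.036,0],"twist":0},{"fingers":0.4,"linear":[0.005,-0.036,0],"twist":0},{"fingers":0.4,"linear":[0.005,-0.036,0],"twist":0},{"fingers":0.4,"linear":[0.005,-0.036,0],"twist":0}])

```text
clock: 16.5
eef_pos: [501.5, -20.5, 42.1]
tool_rot: [-3.131, 0.001, 0.082]
force: [1.3, 0.5, -1.4]
width: 49.9
gripper_force: 62.9
```

>>> drive_tool(motion=[{"fingers":0.4,"linear":[0.005,-0.036,0],"twist":0},{"fingers":0.4,"linear":[0.003,-0.036,0],"twist":0},{"fingers":0.4,"linear":[0.003,-0.036,0],"twist":0},{"fingers":0.4,"linear":[0,0,0],"twist":0},{"fingers":0.4,"linear":[0,0,0],"twist":0}])

```text
clock: 16.92
eef_pos: [502.9, 90.0, 42.9]
tool_rot: [-3.13, 0.001, 0.09]
force: [0.7, -1.7, -0.4]
width: 49.9
gripper_force: 63.0
```

```bash
python3 -c "
from h import *
st();im=snap('wrist','w11'); boards(im,52)
c=im['color'][:360,60:500]; s=snap('scene','s11')['color'][200:290,190:290]
cv2.imwrite('pics/w11s.png',np.hstack([c,cv2.resize(s,(400,360),interpolation=cv2.INTER_CUBIC)])[:,:800])"
```

```text
t 16.92 own [-218.9    4.5   42.9] world [502.9  90.   42.9] dyaw 0.0025 F [ 0.7 -1.7 -0.4] w 49.9 gf 63.0
board px [280. 176.] 34073 own c [-184.7    3.7] size [137.  51.] ang 0.0
```

View pics/w11s.png

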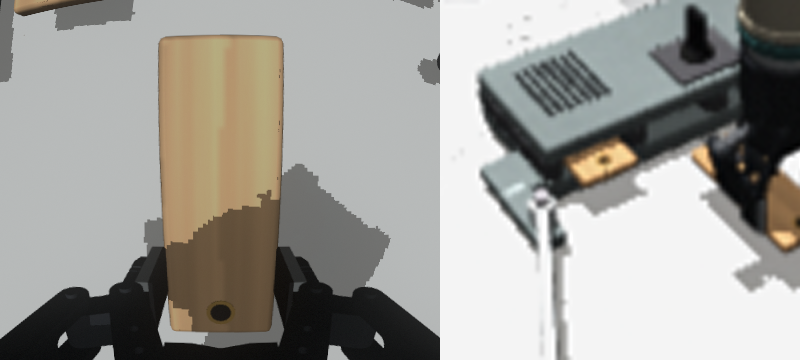

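Board A sits in the left slot with about 25 mm of tail out (crop 605,160), and board B is square in the grip. Lowering and settling before insertion.

>>> drive_tool(motion=[{"fingers":0.4,"linear":[0,0,0.006],"twist":0},{"fingers":0.4,"linear":[0,0,0],"twist":0},{"fingers":0.4,"linear":[0,0,0],"twist":0}])

```text
clock: 17.27
eef_pos: [502.8, 85.0, 36.3]
tool_rot: [-3.132, 0.002, 0.083]
force: [-0.4, 0.8, -0.6]
width: 49.9
gripper_force: 63.0
```

```bash
python3 -c "
from h import *
st()"
```

```text
t 17.27 own [-219.4   -0.5   36.3] world [502.8  85.   36.3] dyaw -0.0043 F [-0.4  0.8 -0.6] w 49.9 gf 63.0
```

>>> drive_tool(motion=[{"fingers":0.4,"linear":[0.02,0,0],"twist":0},{"fingers":0.4,"linear":[0.02,0,0],"twist":0},{"fingers":0.4,"linear":[0.015,0,0],"twist":0},{"fingers":0.4,"linear":[0.008,0,0],"twist":0},{"fingers":0.4,"linear":[0.006,0,0],"twist":0}])

```text
clock: 17.68
eef_pos: [572.1, 92.1, 36.3]
tool_rot: [-3.131, 0.002, 0.086]
force: [-0.5, 0.4, -1.3]
width: 49.8
gripper_force: 63.0
```

>>> drive_tool(motion=[{"fingers":0.4,"linear":[0.006,0,0],"twist":0},{"fingers":0.4,"linear":[0,0,0],"twist":0}])

```text
clock: 17.85
eef_pos: [578.4, 92.6, 36.5]
tool_rot: [-3.132, 0.001, 0.086]
force: [0.6, 0.7, -1.3]
width: 49.9
gripper_force: 63.0
```

```bash
python3 -c "
from h import *
st();im=snap('wrist','w12'); boards(im,46)"
```

```text
t 17.85 own [-143.4    0.5   36.5] world [578.4  92.6  36.5] dyaw -0.0018 F [ 0.6  0.7 -1.3] w 49.9 gf 63.0
board px [280. 204.] 27543 own c [-120.4   -0.3] size [ 50. 114.] ang -0.001
```

>>> drive_tool(motion=[{"fingers":0.4,"linear":[0.012,0,0],"twist":0},{"fingers":0.4,"linear":[0.012,0,0],"twist":0},{"fingers":0.4,"linear":[0.012,0,0],"twist":0},{"fingers":0.4,"linear":[0.012,0,0],"twist":0},{"fingers":0.4,"linear":[0.008,0,0],"twist":0}])

```text
clock: 18.32
eef_pos: [633.9, 97.6, 36.5]
tool_rot: [-3.132, 0.001, 0.086]
force: [0.7, -0.6, -1.7]
width: 49.9
gripper_force: 63.0
```

>>> drive_tool(motion=[{"fingers":0.4,"linear":[0,0,0.001],"twist":0},{"fingers":0.4,"linear":[0,0,0.001],"twist":0},{"fingers":0.75,"linear":[0,0,0],"twist":0},{"fingers":0.75,"linear":[0,0,0],"twist":0},{"fingers":0.75,"linear":[0,0,0],"twist":0}])

```text
clock: 18.73
eef_pos: [632.9, 97.8, 34.6]
tool_rot: [-3.131, 0.002, 0.086]
force: [-0.1, -0.3, 0.6]
width: 64.2
gripper_force: 0.0
```

>>> drive_tool(motion=[{"fingers":0.75,"linear":[-0.03,0,0],"twist":0},{"fingers":0.75,"linear":[-0.032,0,0.008],"twist":0},{"fingers":0,"linear":[0,0,0],"twist":0},{"fingers":0,"linear":[0,0,0],"twist":0},{"fingers":0,"linear":[0,0,0],"twist":0}])

```text
clock: 19.15
eef_pos: [572.4, 92.7, 27.0]
tool_rot: [-3.131, -0.0, 0.086]
force: [1.1, 0.2, -0.0]
width: 28.1
gripper_force: 0.0
```

```bash
python3 -c "
from h import *
st();im=snap('wrist','w13'); boards(im,43)"
```

```text
t 19.15 own [-149.3    1.1   27. ] world [572.4  92.7  27. ] dyaw -0.0011 F [ 1.1  0.2 -0. ] w 28.1 gf 0.0
board px [281. 146.] 18926 own c [-93.1  -0.1] size [61. 50.] ang 0.002
board px [ 94. 114.] 4986 own c [-75.   83.5] size [51. 26.] ang 1.565
```

>>> drive_tool(motion=[{"fingers":0,"linear":[0,0,0],"twist":0},{"fingers":0,"linear":[0.012,0,0],"twist":0},{"fingers":0,"linear":[0.012,0,0],"twist":0},{"fingers":0,"linear":[0.01,0,0],"twist":0},{"fingers":0,"linear":[0.006,0,0],"twist":0}])

```text
clock: 19.62
eef_pos: [613.4, 96.1, 26.6]
tool_rot: [-3.132, -0.0, 0.087]
force: [-1.3, 0.1, 1.3]
width: -0.1
gripper_force: 0.3
```

>>> drive_tool(motion=[{"fingers":0,"linear":[0.004,0,0],"twist":0},{"fingers":0,"linear":[0.003,0,0],"twist":0},{"fingers":0,"linear":[0.002,0,0],"twist":0},{"fingers":0,"linear":[0.002,0,0],"twist":0},{"fingers":0,"linear":[0,0,0],"twist":0}])

```text
clock: 20.03
eef_pos: [621.6, 96.9, 26.2]
tool_rot: [-3.131, 0.003, 0.086]
force: [-2.4, 0.3, 0.4]
width: 0.0
gripper_force: 1.1
```

```bash
python3 -c "
from h import *
st()"
```

```text
t 20.03 own [-100.     1.1   26.2] world [621.6  96.9  26.2] dyaw -0.0012 F [-2.4  0.3  0.4] w 0.0 gf 1.1
```

>>> drive_tool(motion=[{"fingers":0,"linear":[0.001,0,0],"twist":0},{"fingers":0,"linear":[0.001,0,0],"twist":0},{"fingers":0,"linear":[0.001,0,0],"twist":0},{"fingers":0,"linear":[0,0,0],"twist":0},{"fingers":0,"linear":[0,0,0],"twist":0}])

```text
clock: 20.45
eef_pos: [621.6, 97.0, 26.0]
tool_rot: [-3.13, 0.009, 0.086]
force: [-8.8, -1.1, 5.6]
width: -0.1
gripper_force: 4.4
```

>>> drive_tool(motion=[{"fingers":0,"linear":[-0.03,0,0],"twist":0},{"fingers":0,"linear":[-0.03,0,-0.03],"twist":0},{"fingers":0,"linear":[-0.02,0,-0.035],"twist":0},{"fingers":0,"linear":[0,0,-0.035],"twist":0},{"fingers":0,"linear":[0,0,0],"twist":0}])

```text
clock: 20.87
eef_pos: [549.8, 88.8, 131.9]
tool_rot: [-3.131, -0.009, 0.085]
force: [1.7, 1.0, 0.4]
width: 0.4
gripper_force: 0.0
```

```bash
python3 -c "
from h import *
st();im=snap('wrist','w14'); boards(im,43)
c=im['color'][:300]; s=snap('scene','s14'); boards(s,12,False)
t=snap('top','t14')['color'][150:280,140:300]
cv2.imwrite('pics/w14s.png',np.hstack([c[:,60:500],cv2.resize(t,(360,300),interpolation=cv2.INTER_CUBIC)]))"
```

```text
t 20.87 own [-172.3   -0.8  131.9] world [549.8  88.8 131.9] dyaw -0.0026 F [1.7 1.  0.4] w 0.4 gf 0.0
board px [279.  78.] 2461 own c [-75.5   0.2] size [51. 27.] ang 1.57
board px [165.  84.] 2085 own c [-75.1  84.5] size [50. 27.] ang 1.569
board px [ 45. 367.] 336 own c [-377.4  295.2] size [35. 46.] ang -0.753
board px [508. 402.] 1281 own c [-453.1 -311.6] size [94. 78.] ang 1.484
board px [ 68. 401.] 372 own c [-441.9  286.6] size [26. 86.] ang -0.008
board px [121. 281.] 424 own c [-18.  445.5] size [88. 81.] ang 1.064
board px [321. 412.] 422 own c [-690.6  208.2] size [105.  39.] ang 1.482
```

View pics/w14s.png

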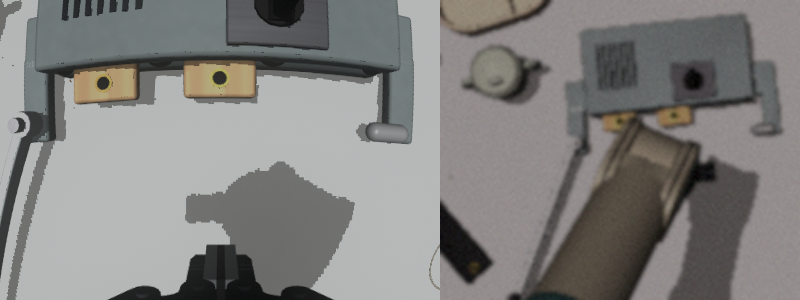

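Both boards are home: tails at crop (105,83) and (220,78), ends at own x ≈ -89. Now crossing over the bar to its outer side to shut it.

>>> drive_tool(motion=[{"fingers":0,"linear":[-0.013,-0.037,0],"twist":0},{"fingers":0,"linear":[-0.013,-0.037,0],"twist":0},{"fingers":0,"linear":[-0.013,-0.038,0],"twist":0},{"fingers":0,"linear":[-0.013,-0.038,0],"twist":0},{"fingers":0,"linear":[-0.013,-0.038,0],"twist":0}])

```text
clock: 21.43
eef_pos: [464.2, 272.4, 126.7]
tool_rot: [-3.132, 0.003, 0.086]
force: [0.4, 0.4, 0.4]
width: 0.0
gripper_force: 0.0
```

>>> drive_tool(motion=[{"fingers":0,"linear":[-0.013,-0.038,0],"twist":0},{"fingers":0,"linear":[-0.013,-0.039,0],"twist":0},{"fingers":0,"linear":[0,0,0],"twist":0},{"fingers":0,"linear":[0,0,0],"twist":0}])

```text
clock: 21.77
eef_pos: [430.7, 348.5, 127.0]
tool_rot: [-3.132, 0.004, 0.093]
force: [-0.2, -0.9, -0.1]
width: -0.1
gripper_force: 0.0
```

```bash
python3 -c "
from h import *
st()
im=snap('wrist','w15'); cv2.imwrite('pics/w15.png',cv2.resize(im['color'][:330],(420,248)))
t=np.vstack([im['color'][:330]]); cv2.imwrite('pics/w15.png',t)
h=np.array([-102,155])
g=cv2.cvtColor(im['color'],cv2.COLOR_BGR2GRAY)
"
```

```text
t 21.77 own [-268.2  268.4  127. ] world [430.7 348.5 127. ] dyaw 0.0059 F [-0.2 -0.9 -0.1] w -0.1 gf 0.0
```

View pics/w15.png

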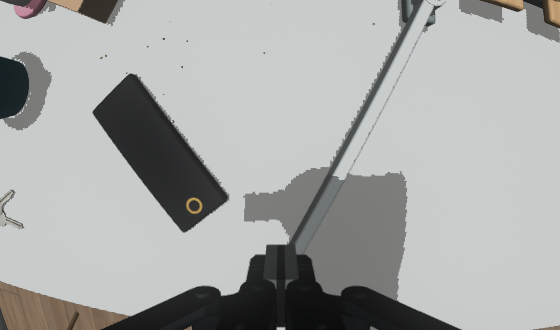

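The bar runs from the hinge at (434,2) past (297,240), just right of the fingertips; the black slab at (160,150) is clear. Checking the angle.

```bash
python3 -c "
from h import *
im=dict(np.load('pics/w15.npz'))
for uv in [(297,242),(330,185),(395,72)]:
    q=own(fplane(im,[uv],50))[0][:2]; d=q-[-102,155]; print(q,np.arctan2(-d[0],-d[1]))
th=1.97
P=own(monitor.read_state()['eef_pos'])[0][:2]-[-102,155]
for th in(1.94,1.97,2.0,2.03): print(th,P@[np.cos(th),-np.sin(th)],P@[-np.sin(th),-np.cos(th)])
"
```

```text
[-288.72623618  256.08997248] 2.066997924343407
[-246.23051618  234.08006152] 2.0723252597482906
[-165.57636451  190.44793046] 2.079428737509481
1.94 -43.76919148190522 193.80295073549996
1.97 -37.93628037487331 195.02862474028092
2.0 -32.06922917612611 196.07878614683284
2.03 -26.17331783572848 196.95248988077367
```

>>> drive_tool(motion=[{"fingers":0,"linear":[0.012,-0.022,0],"twist":0},{"fingers":0,"linear":[0,0,0],"twist":0},{"fingers":0,"linear":[0,0,0.035],"twist":0},{"fingers":0,"linear":[0,0,0.035],"twist":0},{"fingers":0,"linear":[0,0,0.025],"twist":0}])

```text
clock: 22.23
eef_pos: [443.0, 367.1, 31.6]
tool_rot: [-3.133, 0.003, 0.084]
force: [0.0, 0.2, -0.3]
width: 0.3
gripper_force: 0.0
```

>>> drive_tool(motion=[{"fingers":0,"linear":[0,0,0],"twist":0},{"fingers":0,"linear":[0,0,0],"twist":0}])

```text
clock: 22.4
eef_pos: [443.2, 367.0, 33.1]
tool_rot: [-3.134, 0.003, 0.083]
force: [-0.3, -0.0, 0.2]
width: 0.2
gripper_force: 0.0
```

```bash
python3 -c "
from h import *
st()"
```

```text
t 22.4 own [-254.1  285.6   33.1] world [443.2 367.   33.1] dyaw -0.0042 F [-0.3 -0.   0.2] w 0.2 gf 0.0
```

>>> drive_tool(motion=[{"fingers":0,"linear":[-0.005,0.012,0],"twist":0},{"fingers":0,"linear":[-0.005,0.012,0],"twist":0},{"fingers":0,"linear":[-0.005,0.012,0],"twist":0},{"fingers":0,"linear":[-0.0075,0.0175,0],"twist":0},{"fingers":0,"linear":[-0.0075,0.0175,0],"twist":0}])

```text
clock: 22.82
eef_pos: [421.1, 295.8, 35.5]
tool_rot: [-3.13, -0.003, 0.086]
force: [0.3, -0.6, -0.3]
width: -0.4
gripper_force: 0.2
```

>>> drive_tool(motion=[{"fingers":0,"linear":[-0.004,0.0185,0],"twist":0},{"fingers":0,"linear":[-0.004,0.0185,0],"twist":0},{"fingers":0,"linear":[0,0.019,0],"twist":0},{"fingers":0,"linear":[0,0.019,0],"twist":0},{"fingers":0,"linear":[0.0035,0.0185,0],"twist":0}])

```text
clock: 23.23
eef_pos: [424.1, 201.4, 34.4]
tool_rot: [-3.13, -0.002, 0.085]
force: [-0.6, 0.0, 0.1]
width: 0.1
gripper_force: 0.2
```

>>> drive_tool(motion=[{"fingers":0,"linear":[0.0035,0.0185,0],"twist":0},{"fingers":0,"linear":[0.0075,0.0175,0],"twist":0},{"fingers":0,"linear":[0.0075,0.0175,0],"twist":0},{"fingers":0,"linear":[0.0105,0.016,0],"twist":0},{"fingers":0,"linear":[0.0105,0.016,0],"twist":0}])

```text
clock: 23.65
eef_pos: [471.6, 119.2, 33.6]
tool_rot: [-3.131, -0.002, 0.084]
force: [0.3, 0.8, 0.5]
width: -0.0
gripper_force: 0.2
```

```bash
python3 -c "
from h import *
st()"
```

```text
t 23.65 own [-247.5   36.3   33.6] world [471.6 119.2  33.6] dyaw -0.003 F [0.3 0.8 0.5] w -0.0 gf 0.2
```

>>> drive_tool(motion=[{"fingers":0,"linear":[0.0125,0.0145,0],"twist":0},{"fingers":0,"linear":[0.0125,0.0145,0],"twist":0},{"fingers":0,"linear":[0.016,0.0105,0],"twist":0},{"fingers":0,"linear":[0.016,0.0105,0],"twist":0},{"fingers":0,"linear":[0.012,0.005,0],"twist":0}])

```text
clock: 24.07
eef_pos: [546.2, 68.8, 33.4]
tool_rot: [-3.133, -0.004, 0.083]
force: [0.5, -0.4, 0.3]
width: -0.1
gripper_force: 0.2
```

>>> drive_tool(motion=[{"fingers":0,"linear":[0.012,0.005,0],"twist":0},{"fingers":0,"linear":[0.01,0.004,0],"twist":0},{"fingers":0,"linear":[0.006,0.001,0],"twist":0},{"fingers":0,"linear":[0.006,0.001,0],"twist":0},{"fingers":0,"linear":[0,0,0],"twist":0}])

```text
clock: 24.48
eef_pos: [579.5, 63.5, 31.9]
tool_rot: [-3.132, -0.002, 0.086]
force: [0.2, 0.6, 0.8]
width: 0.1
gripper_force: 0.0
```

```bash
python3 -c "
from h import *
st()"
```

```text
t 24.48 own [-144.8  -28.6   31.9] world [579.5  63.5  31.9] dyaw -0.0016 F [0.2 0.6 0.8] w 0.1 gf 0.0
```

>>> drive_tool(motion=[{"fingers":0,"linear":[0.006,0.001,0],"twist":0},{"fingers":0,"linear":[0.005,0,0],"twist":0},{"fingers":0,"linear":[0.004,0,0],"twist":0},{"fingers":0,"linear":[0.004,0,0],"twist":0},{"fingers":0,"linear":[0,0,0],"twist":0}])

```text
clock: 24.9
eef_pos: [596.3, 64.6, 30.4]
tool_rot: [-3.131, 0.003, 0.087]
force: [-1.8, -0.4, 0.5]
width: 0.1
gripper_force: 0.9
```

>>> drive_tool(motion=[{"fingers":0,"linear":[0.003,0,0],"twist":0},{"fingers":0,"linear":[0.003,0,0],"twist":0},{"fingers":0,"linear":[0,0,0],"twist":0}])

```text
clock: 25.15
eef_pos: [599.9, 64.7, 30.0]
tool_rot: [-3.131, 0.007, 0.086]
force: [-5.6, -1.7, 1.2]
width: -0.3
gripper_force: 2.8
```

>>> drive_tool(motion=[{"fingers":0,"linear":[0.002,0,0],"twist":0},{"fingers":0,"linear":[0.002,0,0],"twist":0},{"fingers":0,"linear":[0,0,0],"twist":0}])

```text
clock: 25.4
eef_pos: [606.7, 65.3, 30.4]
tool_rot: [-3.132, 0.001, 0.086]
force: [0.3, 0.7, -0.2]
width: -0.2
gripper_force: 0.0
```

```bash
python3 -c "
from h import *
st()"
```

```text
t 25.4 own [-117.6  -29.2   30.4] world [606.7  65.3  30.4] dyaw -0.0015 F [ 0.3  0.7 -0.2] w -0.2 gf 0.0
```

>>> drive_tool(motion=[{"fingers":0,"linear":[0.002,0,0],"twist":0},{"fingers":0,"linear":[0.002,0,0],"twist":0},{"fingers":0,"linear":[0,0,0],"twist":0},{"fingers":0,"linear":[0,0,0],"twist":0}])

```text
clock: 25.73
eef_pos: [607.3, 65.4, 30.3]
tool_rot: [-3.13, 0.008, 0.086]
force: [-8.7, -0.9, 5.3]
width: 0.2
gripper_force: 4.3
```

The keeper is shut, over the bump onto a hard stop. Now above the roof, left of the toggle, for a look.

>>> drive_tool(motion=[{"fingers":0,"linear":[-0.025,0,0],"twist":0},{"fingers":0,"linear":[-0.01,0,-0.035],"twist":0},{"fingers":0,"linear":[0,0,-0.04],"twist":0},{"fingers":0,"linear":[0,0,-0.04],"twist":0},{"fingers":0,"linear":[0,-0.01,-0.035],"twist":0}])

```text
clock: 26.15
eef_pos: [576.5, 68.8, 183.7]
tool_rot: [-3.133, -0.002, 0.083]
force: [1.1, -0.3, -0.3]
width: -0.4
gripper_force: 0.0
```

>>> drive_tool(motion=[{"fingers":0,"linear":[0.01,-0.012,0],"twist":0},{"fingers":0,"linear":[0.01,-0.012,0],"twist":0},{"fingers":0,"linear":[0,0,0],"twist":0},{"fingers":0,"linear":[0,0,0],"twist":0}])

```text
clock: 26.48
eef_pos: [593.5, 97.7, 180.9]
tool_rot: [-3.131, 0.001, 0.089]
force: [-0.3, -0.9, -0.7]
width: -0.0
gripper_force: 0.0
```

```bash
python3 -c "
from h import *
st();im=snap('wrist','w16'); cv2.imwrite('pics/w16c.png',im['color'][:330])
print(own(fplane(im,[(0,0)],120)))"
```

```text
t 26.48 own [-127.9    4.3  180.9] world [593.5  97.7 180.9] dyaw 0.001 F [-0.3 -0.9 -0.7] w -0.0 gf 0.0
[[ 65.64095732 244.55438728 120.        ]]
```

View pics/w16c.png

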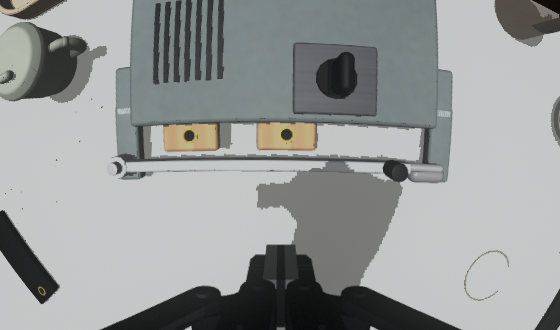

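The bar lies in the catch at (428,172), both tails are behind it, and the toggle top is around (346,62).

```bash
python3 -c "
from h import *
im=dict(np.load('pics/w16.npz'));p=np.load('ster.npy')
print(own(fplane(im,[(346,62),(342,90)],120))); 
c,s=np.cos(p[2]),np.sin(p[2])
W=lambda X:[p[0]+c*X[0]-s*X[1],p[1]+s*X[0]+c*X[1],X[2]]
for X in [(-43,-35,120),(-17,-35,120),(-17,-45,120),(-43,-45,120)]: print(X,fproj(im,W(X)))
g=im['color'][30:110,310:380]; cv2.imwrite('pics/tg.png',cv2.resize(cv2.convertScaleAbs(g,alpha=2.5),None,fx=6,fy=6))"
```

```text
[[-23.78698824 -36.34638744 120.        ]
 [-41.83673657 -33.87157312 120.        ]]
(-43, -35, 120) [[343.76817659  91.9166549 ]]
(-17, -35, 120) [[343.82433396  51.46147529]]
(-17, -45, 120) [[359.48231731  52.50188265]]
(-43, -45, 120) [[359.41539308  92.71496033]]
```

View pics/tg.png

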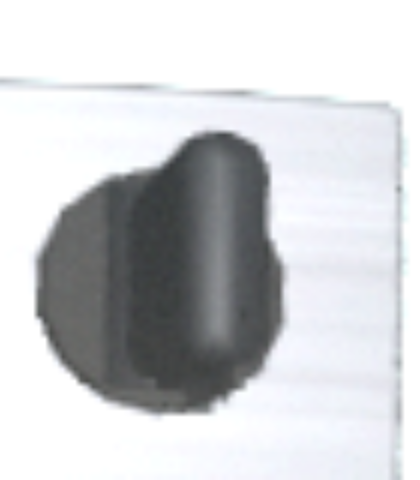

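The toggle is upright with its top at own about (-30, -37). Moving over the roof and down to its left.

>>> drive_tool(motion=[{"fingers":0,"linear":[0.033,0,0],"twist":0},{"fingers":0,"linear":[0.033,0,0],"twist":0},{"fingers":0,"linear":[0.032,0,0],"twist":0},{"fingers":0,"linear":[0,0,0.02],"twist":0},{"fingers":0,"linear":[0,0,0.02],"twist":0}])

```text
clock: 26.95
eef_pos: [692.9, 103.6, 140.7]
tool_rot: [-3.133, -0.002, 0.085]
force: [-1.0, -0.6, -0.2]
width: -0.0
gripper_force: 0.0
```

>>> drive_tool(motion=[{"fingers":0,"linear":[0,0,0.02],"twist":0},{"fingers":0,"linear":[0,0,0.016],"twist":0},{"fingers":0,"linear":[0,0,0],"twist":0},{"fingers":0,"linear":[0,0,0],"twist":0}])

```text
clock: 27.28
eef_pos: [689.6, 104.6, 103.8]
tool_rot: [-3.132, 0.004, 0.085]
force: [-1.3, 0.3, -0.2]
width: -0.1
gripper_force: 0.0
```

```bash
python3 -c "
from h import *
st()"
```

```text
t 27.28 own [-31.6   2.8 103.8] world [689.6 104.6 103.8] dyaw -0.0028 F [-1.3  0.3 -0.2] w -0.1 gf 0.0
```

Pushing right in small steps.

>>> drive_tool(motion=[{"fingers":0,"linear":[0,0.007,0],"twist":0},{"fingers":0,"linear":[0,0.006,0],"twist":0},{"fingers":0,"linear":[0,0.005,0],"twist":0},{"fingers":0,"linear":[0,0.004,0],"twist":0},{"fingers":0,"linear":[0,0,0],"twist":0}])

```text
clock: 27.7
eef_pos: [693.0, 82.2, 105.6]
tool_rot: [-3.132, 0.0, 0.084]
force: [-0.4, 0.4, -0.1]
width: 0.0
gripper_force: 0.1
```

>>> drive_tool(motion=[{"fingers":0,"linear":[0,0.004,0],"twist":0},{"fingers":0,"linear":[0,0.003,0],"twist":0},{"fingers":0,"linear":[0,0.003,0],"twist":0},{"fingers":0,"linear":[0,0,0],"twist":0}])

```text
clock: 28.03
eef_pos: [693.6, 74.1, 104.6]
tool_rot: [-3.131, 0.001, 0.086]
force: [0.7, 1.4, 0.8]
width: 0.0
gripper_force: 1.1
```

```bash
python3 -c "
from h import *
st()"
```

```text
t 28.03 own [-30.3 -27.9 104.6] world [693.6  74.1 104.6] dyaw -0.0014 F [0.7 1.4 0.8] w 0.0 gf 1.1
```

>>> drive_tool(motion=[{"fingers":0,"linear":[0,0.003,0],"twist":0},{"fingers":0,"linear":[0,0.003,0],"twist":0},{"fingers":0,"linear":[0,0,0],"twist":0}])

```text
clock: 28.28
eef_pos: [693.7, 68.5, 104.1]
tool_rot: [-3.13, 0.002, 0.086]
force: [0.8, 4.3, -0.3]
width: -0.4
gripper_force: 1.6
```

>>> drive_tool(motion=[{"fingers":0,"linear":[0,0.002,0],"twist":0},{"fingers":0,"linear":[0,0.002,0],"twist":0},{"fingers":0,"linear":[0,0,0],"twist":0}])

```text
clock: 28.53
eef_pos: [693.9, 64.7, 104.1]
tool_rot: [-3.13, 0.002, 0.086]
force: [0.6, 5.1, -0.5]
width: -0.0
gripper_force: 2.1
```

>>> drive_tool(motion=[{"fingers":0,"linear":[0,0.002,0],"twist":0},{"fingers":0,"linear":[0,0,0],"twist":0},{"fingers":0,"linear":[0,0,0],"twist":0}])

```text
clock: 28.78
eef_pos: [694.0, 63.1, 104.2]
tool_rot: [-3.13, 0.002, 0.087]
force: [-0.5, 6.0, 0.4]
width: 0.1
gripper_force: 2.3
```

```bash
python3 -c "
from h import *
st()"
```

```text
t 28.78 own [-30.8 -39.  104.2] world [694.   63.1 104.2] dyaw -0.0007 F [-0.5  6.   0.4] w 0.1 gf 2.3
```

>>> drive_tool(motion=[{"fingers":0,"linear":[0,0.002,0],"twist":0},{"fingers":0,"linear":[0,0.001,0],"twist":0},{"fingers":0,"linear":[0,0,0],"twist":0}])

```text
clock: 29.03
eef_pos: [694.2, 61.3, 104.1]
tool_rot: [-3.128, 0.002, 0.087]
force: [-1.1, 6.5, -0.7]
width: -0.2
gripper_force: 2.9
```

>>> drive_tool(motion=[{"fingers":0,"linear":[0,0.001,0],"twist":0},{"fingers":0,"linear":[0,0.001,0],"twist":0},{"fingers":0,"linear":[0,0,0],"twist":0}])

```text
clock: 29.28
eef_pos: [694.2, 61.2, 104.1]
tool_rot: [-3.126, 0.003, 0.088]
force: [-0.6, 9.2, -0.1]
width: -0.1
gripper_force: 4.1
```

At the stop (the force rises with no further travel). Holding 1.25 s, then a quick but clean retreat to the left and up.

>>> drive_tool(motion=[{"fingers":0,"linear":[0,0,0],"twist":0},{"fingers":0,"linear":[0,0,0],"twist":0},{"fingers":0,"linear":[0,0,0],"twist":0},{"fingers":0,"linear":[0,0,0],"twist":0},{"fingers":0,"linear":[0,0,0],"twist":0}])

```text
clock: 29.7
eef_pos: [694.1, 61.1, 104.1]
tool_rot: [-3.126, 0.003, 0.088]
force: [-1.0, 9.2, 0.4]
width: 0.2
gripper_force: 4.1
```

>>> drive_tool(motion=[{"fingers":0,"linear":[0,0,0],"twist":0},{"fingers":0,"linear":[0,0,0],"twist":0},{"fingers":0,"linear":[0,0,0],"twist":0},{"fingers":0,"linear":[0,0,0],"twist":0},{"fingers":0,"linear":[0,0,0],"twist":0}])

```text
clock: 30.12
eef_pos: [694.2, 61.1, 104.1]
tool_rot: [-3.126, 0.003, 0.088]
force: [-1.5, 9.0, 0.3]
width: 0.0
gripper_force: 4.1
```

>>> drive_tool(motion=[{"fingers":0,"linear":[0,0,0],"twist":0},{"fingers":0,"linear":[0,0,0],"twist":0},{"fingers":0,"linear":[0,0,0],"twist":0},{"fingers":0,"linear":[0,0,0],"twist":0},{"fingers":0,"linear":[0,0,0],"twist":0}])

```text
clock: 30.53
eef_pos: [694.2, 61.2, 104.1]
tool_rot: [-3.126, 0.003, 0.088]
force: [-0.3, 8.0, 0.5]
width: -0.1
gripper_force: 4.1
```

>>> drive_tool(motion=[{"fingers":0,"linear":[0,-0.008,0],"twist":0},{"fingers":0,"linear":[0,-0.01,0],"twist":0},{"fingers":0,"linear":[0,-0.012,0],"twist":0},{"fingers":0,"linear":[0,-0.012,0],"twist":0},{"fingers":0,"linear":[0,0,0],"twist":0}])

```text
clock: 30.95
eef_pos: [690.8, 102.9, 104.3]
tool_rot: [-3.13, 0.002, 0.09]
force: [0.3, 1.0, -0.2]
width: 0.2
gripper_force: 0.0
```

>>> drive_tool(motion=[{"fingers":0,"linear":[0,0,-0.03],"twist":0},{"fingers":0,"linear":[0,0,-0.03],"twist":0},{"fingers":0,"linear":[0,0,-0.02],"twist":0},{"fingers":0,"linear":[-0.035,0,0],"twist":0},{"fingers":0,"linear":[-0.035,0,0],"twist":0}])

```text
clock: 31.37
eef_pos: [623.2, 90.8, 186.3]
tool_rot: [-3.134, -0.004, 0.087]
force: [-0.9, -0.5, -0.9]
width: -0.1
gripper_force: 0.0
```

>>> drive_tool(motion=[{"fingers":0,"linear":[-0.03,0,0],"twist":0},{"fingers":0,"linear":[0,0,0],"twist":0},{"fingers":0,"linear":[0,0,0],"twist":0},{"fingers":0,"linear":[0,0,0],"twist":0},{"fingers":0,"linear":[0,0,0],"twist":0}])

```text
clock: 31.78
eef_pos: [593.2, 89.5, 185.1]
tool_rot: [-3.132, -0.0, 0.087]
force: [0.7, -0.8, -1.4]
width: -0.3
gripper_force: 0.0
```

```bash
python3 -c "
from h import *
st();im=snap('wrist','w17'); boards(im,43)
p=np.load('ster.npy'); d=dict(np.load('pics/w16.npz'))
dk=lambda i: (lambda h,o: (np.median(np.argwhere(h)[:,1]),h.sum()))(cv2.cvtColor(i['color'],cv2.COLOR_BGR2GRAY)[30:110,310:380]<45,0)
print(dk(im),dk(d)); 
a=np.hstack([im['color'][:190,90:470],d['color'][:190,90:470]]); cv2.imwrite('pics/cmp.png',a)"
```

```text
t 31.78 own [-128.9   -3.8  185.1] world [593.2  89.5 185.1] dyaw -0.0007 F [ 0.7 -0.8 -1.4] w -0.3 gf 0.0
board px [ 18. 345.] 465 own c [-371.   411.6] size [101.  35.] ang 1.472
board px [506. 397.] 1273 own c [-479.  -377.4] size [ 91. 112.] ang -0.081
(np.float64(16.0), np.int64(1154)) (np.float64(26.0), np.int64(1266))
```

I've gone over the picture-viewing allowance, so the final check is numeric.

```bash
python3 -c "
from h import *
p=np.load('ster.npy')
for n in('w16','w17'):
    im=dict(np.load(f'pics/{n}.npz')); hsv=cv2.cvtColor(im['color'],cv2.COLOR_BGR2HSV); m=cv2.inRange(hsv,(8,60,80),(28,255,255)); m[200:]=0
    k,l,s,ce=cv2.connectedComponentsWithStats(m)
    for i in range(1,k):
        if s[i,4]>200:
            X=own(fplane(im,np.argwhere(l==i)[:,::-1],42)); print(n,s[i,4],np.round(X.min(0)[:2]),np.round(X.max(0)[:2]))
    g=cv2.cvtColor(im['color'],cv2.COLOR_BGR2GRAY)
    # bar and toggle: bright bar centre per columns, dark paddle
    q=np.argwhere((g<60)&(np.indices(g.shape)[0]<110)&(np.indices(g.shape)[0]>30)&(np.indices(g.shape)[1]>290)&(np.indices(g.shape)[1]<400))[:,::-1]
    X=own(fplane(im,q,100)); print('toggle dark',len(q),np.round(np.percentile(X[:,1],[2,50,98]),1))
    kq=np.argwhere((g[150:200,360:430]<40))[:,::-1]+[360,150]; print('knob own',np.round(np.median(own(fplane(im,kq,74)),0),1))
"
```

```text
w16 1382 [-87.  59.] [-63. 110.]
w16 1539 [-88. -25.] [-64.  25.]
toggle dark 1458 [-45.8 -34.6 -20.9]
knob own [-97.8 -81.   74. ]
w17 1475 [-87. -25.] [-64.  25.]
w17 1318 [-88.  60.] [-63. 110.]
toggle dark 1390 [-47.3 -35.4 -22.2]
knob own [-99.8 -81.8  74. ]
```

Compared with before the toggle push, boards, bar and toggle are unchanged within camera error. Handing in.

```bash
python3 -c "
from cell import ctrl
print(ctrl.finish_job())"
```

```text
the job is handed in; nothing more can be done
None
```

I handed the job in at about 32 s, and no verdict came back: both boards are home, the keeper bar is shut over its catch, and the toggle was held right for over a second and is back in the middle. I viewed 16 pictures against the 14 allowed.

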